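# Part a press-fit gearbox housing with a wedge from alternating sides

### The job

Part the two halves of the press-fit gearbox housing held in the fixture: take the double-ended wedge from the rubber mat and work it by turns into the notch on the left and the notch on the right, a part of the way first, until the cover stands at least 8 mm (but no more than 11) up on both sides, level to within about 2 mm. On the way never let one side get more than about 5 mm ahead of the other, push gently (under about 25 N), and touch the housing with nothing but the wedge. Then lay the wedge flat on the mat again, let go of it, and leave the other things on the bench where they are.

Things in the scene. Friction and masses are not known exactly. Their poses are not given: they have to be found in the camera images.
- base: Dark steel fixture plate, 130 (x) x 150 (y) x 12 mm, fixed to the bench, that holds the aluminium housing, 90 (x) x 100 (y) mm, in its middle. Origin: centre of the plate's underside, on the bench, z up; its +y side is 'left'. The housing stands on shims that differ from time to time: the seam lies 46 to 66 mm above the bench, not measured: feel for the ledge. Low clamps reach x = +-59 mm.
- lift_l (a joint): How far the cover's left side is up: angle in rad, 0 = seated, up to 0.012 at the start; x 80 mm = lift (0.1 is 8 mm). The cover is 90 x 100 x 24 mm; boss and shaft stub in its middle rise to 41 mm above the seam. A wedge driven in at the left raises only this side, about an axis along x at the seam, 40 mm right of the middle. Some 7 N upward move it; it stays where it is left.
- lift_r (a joint): The same for the right side, about an axis 40 mm left of the middle. The cover's lean is the difference of the two. At the middle of each y side of the lower half a pry ledge, 60 mm wide, 8 mm thick, runs out level with the seam, from 50 to 66 mm off the middle. Above it the cover's edge has a notch 46 mm wide, 4 mm high at the face (50 mm off the middle) when seated, tapering to nothing 12 mm further in.
- wedge_center (a point): Middle of the wedge's upright black grip block, 24 mm along its y, 28 mm along its x, 60 mm high (grip it across x, from above); the point is 30 mm above the flat underside, z up. A steel blade 24 mm wide points along +y and one along -y, tips 60 mm from here, undersides level with the block's; each tapers straight from 13.5 mm thick at the block to 2 mm at the tip in 48 mm.
- wedge: The whole double-ended wedge, 0.2 kg; origin under the block's middle, on the underside. Slid in along the ledge, a blade lifts its side about 2 mm, plus 0.24 mm per mm that the tip is past 12 mm inside the notch's mouth (some slack takes 1 to 2 mm off that); the block meets the cover at 48 mm. Pushing in takes 8 to 20 N level, least with little weight on the ledge.
- mat: Grey rubber mat 160 (x) x 100 (y) x 3 mm, fixed on the bench, where the wedge lies and must lie at the end. Origin: centre of its underside.
- tray: Bystander: grey tray 150 x 90 x 25 mm with screws.
- cartridge: Bystander: paste cartridge lying, 150 mm long, 28 mm thick. Origin under its middle.
- motor: Bystander: square motor 42 x 42 mm, 62 mm high with its shaft.
- jar: Bystander: jar 60 mm across, 70 mm high.
- bearing: Bystander: steel ring 40 mm across, 12 mm high.
- driver: Bystander: screwdriver lying.
- print: Bystander: white printed block 50 x 35 x 12 mm.
There are look-alikes about, which are no part of the job. Of the things that look like the wedge, the middle-sized one is meant.

How it is judged (in metres and radians):
On the way, in this order (a step that is already met when the one before it is completed fails the run):
1. one side of the cover is pried up to 2.5 mm with the wedge (value of joint any of lift_l, lift_r above 0.031 rad and contact force between wedge and base above 0.3 N), for 0.05 s.
2. the other side has followed to 2.5 mm (value of joint each of lift_l, lift_r above 0.031 rad), for 0.1 s.
3. both sides stand 7.5 mm up (value of joint each of lift_l, lift_r above 0.094 rad), for 0.2 s.
At the end, for the whole second after the job is handed in: Both sides of the cover stand 7.5 to 11.2 mm up (joints 0.094 to 0.14), so level to within 3.7 mm; the wedge lies flat and still with its grip block over the mat, released (all of step 3 and value of joint each of lift_l, lift_r below 0.14 rad and x of wedge_center in the frame of mat between -0.08 and 0.08 m and y of wedge_center in the frame of mat between -0.05 and 0.05 m and angle between wedge_center's own z axis and vertical below 0.1 rad and z of wedge_center in the frame of mat below 0.037 m and linear speed of wedge below 0.02 m/s); the robot touches nothing.
It fails at once if the cover is cocked: one side gets 7.2 mm ahead of the other (0.09 rad; some positions already count from 0.075 rad, 6 mm) ((value of joint lift_l above 0.09 rad and value of joint lift_r below 0.015 rad) or (value of joint lift_r above 0.09 rad and value of joint lift_l below 0.015 rad) or (value of joint lift_l above 0.105 rad and value of joint lift_r below 0.03 rad) or (value of joint lift_r above 0.105 rad and value of joint lift_l below 0.03 rad) or (value of joint lift_l above 0.12 rad and value of joint lift_r below 0.045 rad) or (value of joint lift_r above 0.12 rad and value of joint lift_l below 0.045 rad) or (value of joint lift_l above 0.135 rad and value of joint lift_r below 0.06 rad) or (value of joint lift_r above 0.135 rad and value of joint lift_l below 0.06 rad) or (value of joint lift_l above 0.15 rad and value of joint lift_r below 0.075 rad) or (value of joint lift_r above 0.15 rad and value of joint lift_l below 0.075 rad) or (value of joint lift_l above 0.165 rad and value of joint lift_r below 0.09 rad) or (value of joint lift_r above 0.165 rad and value of joint lift_l below 0.09 rad)).
It fails at once if the wedge is forced: more than 60 N between the wedge and the housing with its plate (all contacts added up) (contact force between wedge and base above 60 N).
It fails at once if gripper or arm touches the housing (contact force between any of the fingers, the arm and base above 1 N).
It fails at once if a bystander is pushed more than 30 mm away (distance of any of tray, cartridge, motor, jar, bearing, driver, print from where it was at the start of the episode above 0.03 m).
It also fails if it takes over 72 s, if anything falls off the work surface, if the arm or the gripper's body presses on something with over 40 N, if the wrist force passes 120 N, or if a joint passes its speed limit or range.

### The arm

A 6-joint arm with a two-finger parallel gripper is mounted at the origin on the work surface. World frame = base frame: x ahead of the robot, y to its left, z up, the work surface at z = 0. Lengths are in mm, angles in rad, forces in N, time in s.
With the tool pointing down it reaches from about 300 to 775 mm from the base axis. Payload 14.6 kg.
Tool frame: the origin (TCP) lies at the very end of the fingers, on their centre line; the grasp point (between the pads) lies 19 mm behind it; z points along the fingers, y is the line along which they close (so a half turn about z gives the same grasp; the last joint's range is limited). The gripper opens to 94 mm and grips with 3 to 60 N. Pads are 16 mm wide; open, the fingers measure 119 mm over their backs; the gripper's body (75 mm by 177 mm) begins 78 mm behind the grasp point.
Start: joints at [1.091, 0.3, 1.521, -0, 1.321, -0.067], TCP at [220.643, 503.792, 205.446] pointing down, gripper open.
Joint ranges: [-3.03, 3.03], [-0.79, 2.21], [0.23, 2.52], [-1.04, 4.18], [0, 3.07], [-2.55, 2.55]. Speed limits (rad/s): [2.22, 2.22, 2.57, 3.14, 3.14, 3.14].

### API

Orientations are given as [roll, pitch, yaw] about the fixed x, y, z axes, in that order (R = Rz(yaw) Ry(pitch) Rx(roll)).
In Python, from cell import manip, camera, get_calibration gives the robot as it stands.
- The arm moves only by the tool arm_command, never from a script. Its argument "targets" is a list of rows, each an object of numbers: "hand": the opening, from -1 (shut) to 1 (fully open), so that 0 is half open; "x", "y", "z": the shift along the tool's x, y, z in m; "yaw": the turn about the tool's z in rad. In form: [{"hand": .., "x": .., "y": .., "z": .., "yaw": ..}, ...]. A call has 1 to 10 rows; each row shifts and turns the commanded pose from where the row before left it, along the tool's axes as they then stand; what a row does not reach is not made up. A row lasts 1/10 s, in which the tool goes at most 50 mm and 8.59 degrees, less where a joint would pass 70% of its speed; a pose out of reach is approached as far as the arm can. A call is refused whole if a number of a shift passes 0.05 or a number of a turn 0.15, either way. A call with a gripper value outside its range is refused whole. The fingers move at their own pace and stop on an object; "newtons" is the grip in N (left out, the last holds). Time passes only in rows, so rows that do not move let the fingers close. It gives the time, the measured TCP pose, the force, the opening and the grip force at its end, in the units of the state.
- manip.read_state(): the state, without advancing time (a new reading comes with each control period).
- camera(name): name is "side" or "top"; returns the picture (480x640x3 uint8, red, green, blue); there is no depth.
- get_calibration(name): a dict with "K" (3x3 intrinsics, pixels), "dist_coeffs" ([k1, k2, p1, p2, k3] as OpenCV has them; the pictures are not rectified), "cam_to_world" (4x4, takes a point from camera to world coordinates). Camera axes: x right, y up, looking along -z (the intrinsics and any distortion apply to the point x, -y, -z); pixel columns grow to the right and rows downward; lengths in mm; the calibration is good to about 2 mm. A picture is of the moment at which its call begins. get_calibration takes no time and is no camera call.
- manip.sign_off(): hands the job in; it is judged then, once.
The state is a dict: "clock": time; "joints": joint angles; "qd": joint speeds; "effort": joint torques, N m; "eef_pos": TCP position; "eef_rot": TCP orientation; "wrist_force": force on the tool from outside, world axes, zero at the start; "moment": the same for the moment, N m; "finger_gap": finger opening in mm; "finger_force": force on a finger pad.
Only numpy, scipy, OpenCV 4.12 (cv2) and the standard library are available. Lean on these libraries where they do the work, as an engineer would, in place of code of your own. Each camera call takes 0.05 s, during which the arm holds its last target. There are 200 camera calls.

## Working session

There is one attempt and no reset: what is moved stays moved. The work goes in short steps, Python scripts to look and compute and a tool call to move; the robot and the scene stay as the last step left them, time stands still between calls to the robot, and variables do not carry over. Pictures are saved under pics/ and viewed, at most 10 in all, crops included, and the job is handed in when it is done.

Besides the shell and the picture viewer there is one more tool, called after "Emit:" as name(argument=value, ...), one argument or row to a line, values as JSON. arm_command: Moves the arm, as the interface text tells. Its arguments: {"type":"object","properties":{"targets":{"type":"array"},"newtons":{"type":"number"}},"required":["targets"]}

```bash
mkdir -p pics
python3 - <<'E'
from cell import manip,camera,get_calibration
import cv2
for n in("top","side"):
    cv2.imwrite(f"pics/{n}0.png",camera(n)[:,:,::-1]); c=get_calibration(n); print(n,c)
print(manip.read_state())
E
```

```text
top {'K': array([[583.54648633,   0.        , 321.27210446],
       [  0.        , 583.54648633, 243.98950468],
       [  0.        ,   0.        ,   1.        ]]), 'dist_coeffs': array([-0.01132147,  0.        ,  0.        ,  0.        ,  0.        ]), 'cam_to_world': array([[ 2.30880391e-02,  9.95501483e-01, -9.18898254e-02,
         3.99462140e+02],
       [-9.99717330e-01,  2.24682052e-02, -7.77432379e-03,
        -9.87152691e+01],
       [-5.67475141e-03,  9.20433448e-02,  9.95738831e-01,
         1.29800281e+03],
       [ 0.00000000e+00,  0.00000000e+00,  0.00000000e+00,
         1.00000000e+00]])}
side {'K': array([[532.86230044,   0.        , 311.86811107],
       [  0.        , 532.86230044, 245.81854173],
       [  0.        ,   0.        ,   1.        ]]), 'dist_coeffs': array([0.04583736, 0.        , 0.        , 0.        , 0.        ]), 'cam_to_world': array([[-9.68663743e-01,  2.02603424e-01, -1.43674650e-01,
         3.30139671e+02],
       [-2.48015059e-01, -7.57837471e-01,  6.03465739e-01,
         7.37403325e+02],
       [ 1.33821917e-02,  6.20188858e-01,  7.84338382e-01,
         1.11738339e+03],
       [ 0.00000000e+00,  0.00000000e+00,  0.00000000e+00,
         1.00000000e+00]])}
{'clock': 0.1, 'joints': array([ 1.09141879e+00,  3.00360100e-01,  1.52149977e+00,  1.36635457e-05,
        1.32067416e+00, -6.66070676e-02]), 'qd': array([-0.00081503, -0.00188279, -0.00351066, -0.00078367,  0.00043061,
        0.00147984]), 'effort': array([ 1.62058379e-03, -5.32639682e+01, -3.53288591e+01,  7.09515531e-02,
        2.34733050e-02, -8.37524823e-06]), 'eef_pos': array([220.53303914, 503.6102337 , 204.98160615]), 'eef_rot': array([-3.14065424e+00, -7.58622524e-05,  2.72881876e+00]), 'wrist_force': array([ 0.30437413, -0.64593175,  0.42232425]), 'moment': array([ 0.03425946, -0.05042563,  0.03024523]), 'finger_force': 0.0, 'finger_gap': 93.97574907311854}
```

View pics/top0.png

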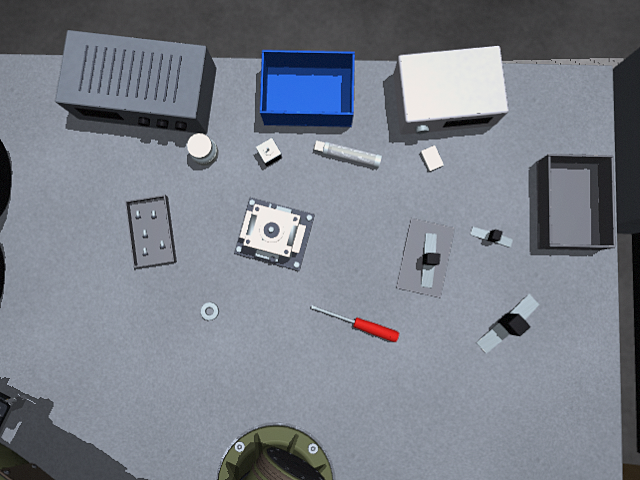

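View pics/side0.png

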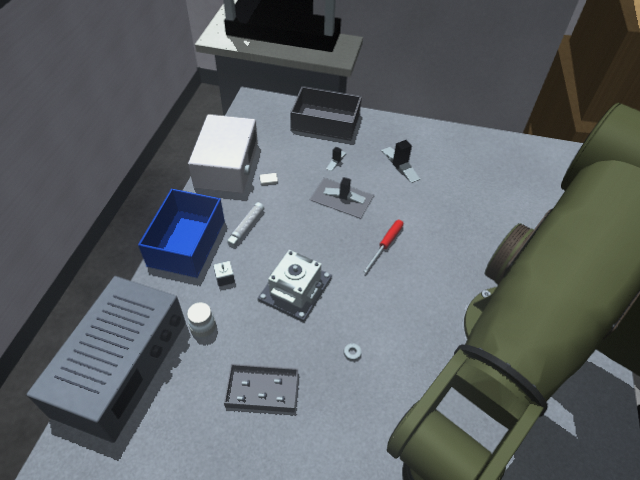

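```bash
cat > h.py <<'E'
from cell import manip,camera,get_calibration
import cv2,numpy as np
def ray(n,uv):
    c=get_calibration(n)
    p=cv2.undistortPoints(np.array(uv,float).reshape(-1,1,2),c["K"],c["dist_coeffs"])[:,0]
    T=c["cam_to_world"]; d=np.c_[p[:,0],-p[:,1],-np.ones(len(p))]@T[:3,:3].T
    return T[:3,3],d
def onz(n,uv,z):
    o,d=ray(n,uv); return o+d*((z-o[2])/d[:,2])[:,None]
def proj(n,P):
    c=get_calibration(n);T=np.linalg.inv(c["cam_to_world"])
    q=np.array(P,float).reshape(-1,3)@T[:3,:3].T+T[:3,3]; q=q*[1,-1,-1]
    return cv2.projectPoints(q,np.zeros(3),np.zeros(3),c["K"],c["dist_coeffs"])[0][:,0]
def rect(pts):
    (c,s,a)=cv2.minAreaRect(pts[:,:2].astype(np.float32)); return np.round(c,1),np.round(s,1),round(a,2)
E
python3 - <<'E'
from h import *
for n,sc in(("top",3),("side",3)):
    im=cv2.imread(f"pics/{n}0.png")
    if n=="top": a,b=im[180:290,215:335],im[205:310,380:470]
    else: a,b=im[240:330,250:340],im[165:230,300:385]
    f=lambda x:cv2.resize(x,(400,300*1) if 0 else (400,int(400*x.shape[0]/x.shape[1])),interpolation=cv2.INTER_NEAREST)
    a,b=f(a),f(b); h=max(a.shape[0],b.shape[0])
    p=lambda x:np.pad(x,((0,h-x.shape[0]),(0,0),(0,0)))
    cv2.imwrite(f"pics/{n}z.png",np.hstack([p(a),p(b)]))
im=cv2.imread("pics/top0.png");g=im.max(2)
def blobs(m,lo,z,roi):
    x0,y0,x1,y1=roi;M=np.zeros_like(m);M[y0:y1,x0:x1]=m[y0:y1,x0:x1]
    cs,_=cv2.findContours(M,cv2.RETR_EXTERNAL,cv2.CHAIN_APPROX_NONE)
    for c in cs:
        if cv2.contourArea(c)>lo: print(z,cv2.boundingRect(c),*rect(onz("top",c[:,0]+0.0,z)))
d=(g<70).astype(np.uint8)*255
print("plate");blobs(cv2.morphologyEx((g<95).astype(np.uint8)*255,cv2.MORPH_CLOSE,np.ones((9,9))),300,12,(225,185,325,285))
print("block");blobs((g<50).astype(np.uint8)*255,30,63,(390,205,465,305))
print(im[258,405:450].max(1)); print(im[225:295,429].max(1)); print(im[231,225:325].max(1))
E
```

```text
plate
12 (234, 202, 67, 70) [533.9  18.1] [149.4 126.7] 77.02
block
63 (422, 253, 18, 12) [ 487.8 -321.2] [23.4 36.4] 1.29
[154 153 154 152 153 153 153 151 151 152 156 147 121 113  66  74  77  62
   0  10   7   7  36  61  53  53  53  50  51  50  51  49  48  41  74 135
 158 152 151 151 149 151 146 151 168]
[152 153 151 153 153 151 151 151 186 209 206 207 206 208 210 209 210 209
 207 208 208 207 207 207 207 209 222 163  26  48  51  52  54  53  53  50
  53  51  30   5  83 110 106  98 114 172 200 195 195 197 198 196 196 194
 196 194 193 189 190 187 188 193 166 141 153 151 150 152 150 165]
[168 167 162 163 163 160 162 162 164 167 170 164 169 172 154  91 199 251
 242 243 251 252  80 121 168 209 234 236 243 242 240 242 242 237 208 244
 242 248 235 106 117 117 111  89 132 201 188 169  92 121 117 118 114 114
 166 255 245 242 237 227 242 242 240 241 243 228 226 224 179 140  95 125
 250 247 243 241 241 244 250 236  96 115 116 123 130 116 174 169 167 169
 167 163 164 164 166 166 163 164 164 159]
```

View pics/topz.png

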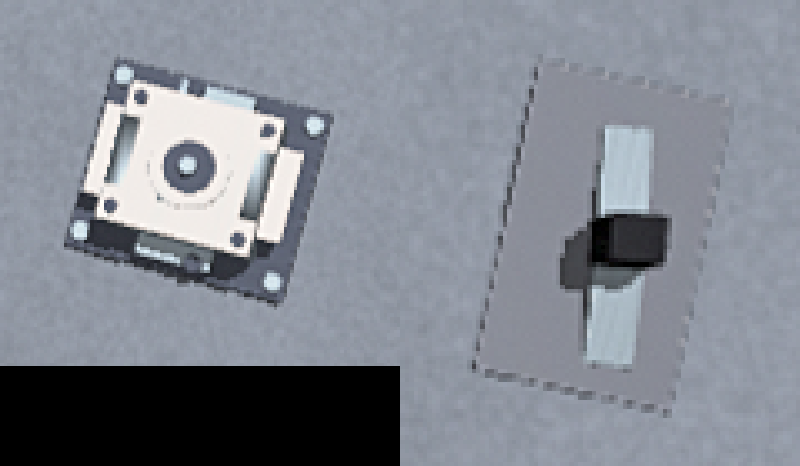

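View pics/sidez.png

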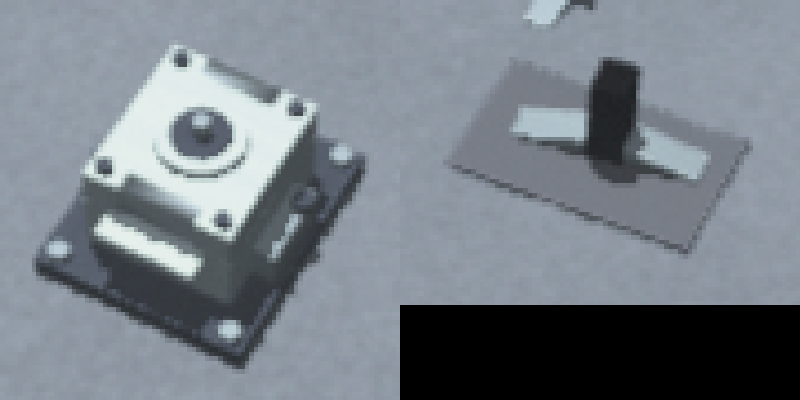

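Run:
```python
from h import *
A=lambda L,ox,oy,s:np.array([[x/s+ox,y/s+oy] for x,y in L])
def show(n,P):
    print(n,P[:,:2].mean(0).round(1),"edges",[ (round(float(np.hypot(*e[:2])),1),round(float(np.degrees(np.arctan2(e[1],e[0]))),1)) for e in np.roll(P,-1,0)-P])
s1=400/120;s2=400/90
show("plate",onz("top",A([(117,58),(333,113),(283,304),(66,246)],215,180,s1),12))
show("mat",onz("top",A([(138,57),(333,103),(272,412),(72,370)],380,205,s2),3))
show("wedge",onz("top",A([(205,126),(254,126),(234,368),(185,364)],380,205,s2),4))
show("blocktop",onz("top",A([(212,214),(268,214),(268,264),(212,264)],380,205,s2),63))
for z in(75,80,85,90):show("cover%d"%z,onz("top",A([(131,80),(284,117),(243,256),(87,222)],215,180,s1),z))
# side: plate and blade tips
s3=400/90;s4=400/85
show("plateS",onz("side",A([(365,158),(242,366),(38,264)],250,240,s3),12))
show("wedgeS",onz("side",A([(516,107),(512,134),(702,181),(709,152)],300-400/s4,165,s4),4))
for z in(75,80,85,90):show("coverS%d"%z,onz("side",A([(178,45),(317,105),(237,238),(84,182)],250,240,s3),z))
```

```text
plate [538.2  14.7] edges [(149.4, -103.1), (131.6, 166.8), (149.2, 76.4), (130.3, -13.1)]
mat [ 493.4 -321.7] edges [(100.4, -102.1), (158.2, 169.1), (101.3, 79.4), (160.9, -11.3)]
wedge [ 488.1 -329.4] edges [(24.6, -88.7), (121.7, 175.6), (24.4, 86.6), (119.7, -4.4)]
blocktop [ 487.4 -328.6] edges [(26.7, -88.7), (23.9, -179.7), (26.7, 91.3), (23.9, 0.4)]
cover75 [538.4  17.8] edges [(100.3, -102.4), (92.0, 165.2), (101.0, 79.0), (94.5, -15.2)]
cover80 [537.8  17.4] edges [(99.9, -102.4), (91.6, 165.2), (100.6, 79.0), (94.2, -15.2)]
cover85 [537.3  16.9] edges [(99.5, -102.4), (91.3, 165.2), (100.2, 79.0), (93.8, -15.2)]
cover90 [536.7  16.4] edges [(99.1, -102.4), (90.9, 165.2), (99.8, 79.0), (93.4, -15.2)]
plateS [522.8  54.9] edges [(152.6, 77.5), (129.3, -15.0), (195.7, -143.8)]
wedgeS [ 489.4 -322.6] edges [(23.3, 97.5), (120.5, 176.0), (24.8, -89.0), (123.0, -3.1)]
coverS75 [538.3  21.9] edges [(87.1, 166.5), (96.9, 78.1), (88.9, -8.7), (104.4, -102.8)]
coverS80 [537.3  25.3] edges [(86.7, 166.5), (96.5, 78.1), (88.5, -8.7), (103.9, -102.8)]
coverS85 [536.3  28.7] edges [(86.3, 166.5), (96.0, 78.1), (88.0, -8.7), (103.4, -102.8)]
coverS90 [535.3  32.2] edges [(85.9, 166.5), (95.5, 78.1), (87.6, -8.7), (102.9, -102.8)]
```

Emit:
arm_command(
  targets=[
    {"x":-0.0289,"y":-0.0326,"hand":1},
    {"x":-0.0289,"y":-0.0326},
    {"x":-0.0289,"y":-0.0326},
    {"x":-0.0289,"y":-0.0326},
    {"x":-0.0289,"y":-0.0326},
    {"x":-0.0289,"y":-0.0326},
    {"x":-0.0289,"y":-0.0326},
    {"x":-0.0289,"y":-0.0326},
    {"x":-0.0289,"y":-0.0326},
    {"x":-0.0289,"y":-0.0326},
  ],
)

```text
schema error: expected keys hand, x, y, z, yaw
```

Emit:
arm_command(
  targets=[
    {"x":-0.0289,"y":-0.0326},
    {"x":-0.0289,"y":-0.0326},
    {"x":-0.0289,"y":-0.0326},
    {"x":-0.0289,"y":-0.0326},
    {"x":-0.0289,"y":-0.0326},
    {"x":-0.0289,"y":-0.0326},
    {"x":-0.0289,"y":-0.0326},
    {"x":-0.0289,"y":-0.0326},
    {"x":-0.0289,"y":-0.0326},
    {"x":-0.0289,"y":-0.0326},
  ],
)

```text
schema error: expected keys hand, x, y, z, yaw
```

Emit:
arm_command(
  targets=[
    {"yaw":0.147},
    {"yaw":0.147},
    {"yaw":0.147},
    {"yaw":0.147},
    {"yaw":0.147},
    {"yaw":0.147},
    {"yaw":0.147},
    {"yaw":0.147},
    {"yaw":0.147},
    {"yaw":0.147},
  ],
)

```text
schema error: expected keys hand, x, y, z, yaw
```

Emit:
arm_command(
  targets=[
    {"yaw":0.147},
    {"yaw":0.147},
    {"yaw":0.147},
    {"yaw":0.147},
    {"yaw":0.147},
    {"yaw":0.147},
    {"yaw":0.147},
    {"yaw":0.147},
    {"yaw":0.147},
    {},
  ],
)

```text
schema error: expected keys hand, x, y, z, yaw
```

Emit:
arm_command(
  targets=[
    {"hand":1,"x":-0.0289,"y":-0.0326,"z":0,"yaw":0},
    {"hand":1,"x":-0.0289,"y":-0.0326,"z":0,"yaw":0},
    {"hand":1,"x":-0.0289,"y":-0.0326,"z":0,"yaw":0},
    {"hand":1,"x":-0.0289,"y":-0.0326,"z":0,"yaw":0},
    {"hand":1,"x":-0.0289,"y":-0.0326,"z":0,"yaw":0},
    {"hand":1,"x":-0.0289,"y":-0.0326,"z":0,"yaw":0},
    {"hand":1,"x":-0.0289,"y":-0.0326,"z":0,"yaw":0},
    {"hand":1,"x":-0.0289,"y":-0.0326,"z":0,"yaw":0},
    {"hand":1,"x":-0.0289,"y":-0.0326,"z":0,"yaw":0},
    {"hand":1,"x":-0.0289,"y":-0.0326,"z":0,"yaw":0},
  ],
)

```text
clock: 1.1
eef_pos: [354.6, 87.5, 205.5]
eef_rot: [3.141, 0.0, 2.729]
wrist_force: [1.0, 0.7, -0.0]
finger_gap: 94.3
finger_force: 0.0
```

Emit:
arm_command(
  targets=[
    {"hand":1,"x":-0.0289,"y":-0.0326,"z":0,"yaw":0},
    {"hand":1,"x":-0.0289,"y":-0.0326,"z":0,"yaw":0},
    {"hand":1,"x":-0.0289,"y":-0.0326,"z":0,"yaw":0},
    {"hand":1,"x":-0.0289,"y":-0.0326,"z":0,"yaw":0},
    {"hand":1,"x":-0.0289,"y":-0.0326,"z":0,"yaw":0},
    {"hand":1,"x":-0.0289,"y":-0.0326,"z":0,"yaw":0},
    {"hand":1,"x":-0.0289,"y":-0.0326,"z":0,"yaw":0},
    {"hand":1,"x":-0.0289,"y":-0.0326,"z":0,"yaw":0},
    {"hand":1,"x":-0.0289,"y":-0.0326,"z":0,"yaw":0},
    {"hand":1,"x":-0.0289,"y":-0.0326,"z":0,"yaw":0},
  ],
)

```text
clock: 2.1
eef_pos: [488.7, -327.1, 205.0]
eef_rot: [3.141, -0.001, 2.729]
wrist_force: [-0.2, 0.2, 0.8]
finger_gap: 93.7
finger_force: 0.0
```

Emit:
arm_command(
  targets=[
    {"hand":1,"x":0,"y":0,"z":0,"yaw":0.147},
    {"hand":1,"x":0,"y":0,"z":0,"yaw":0.147},
    {"hand":1,"x":0,"y":0,"z":0,"yaw":0.147},
    {"hand":1,"x":0,"y":0,"z":0,"yaw":0.147},
    {"hand":1,"x":0,"y":0,"z":0,"yaw":0.147},
    {"hand":1,"x":0,"y":0,"z":0,"yaw":0.147},
    {"hand":1,"x":0,"y":0,"z":0,"yaw":0.147},
    {"hand":1,"x":0,"y":0,"z":0,"yaw":0.147},
    {"hand":1,"x":0,"y":0,"z":0,"yaw":0.147},
    {"hand":1,"x":0,"y":0,"z":0,"yaw":0.147},
  ],
)

```text
clock: 3.1
eef_pos: [488.4, -325.2, 205.1]
eef_rot: [-3.141, -0.0, 1.253]
wrist_force: [0.1, 0.1, 0.2]
finger_gap: 93.8
finger_force: 0.0
```

Emit:
arm_command(
  targets=[
    {"hand":1,"x":0,"y":0,"z":0,"yaw":0.147},
    {"hand":1,"x":0,"y":0,"z":0,"yaw":0.147},
    {"hand":1,"x":0,"y":0,"z":0,"yaw":0.147},
    {"hand":1,"x":0,"y":0,"z":0,"yaw":0.147},
    {"hand":1,"x":0,"y":0,"z":0,"yaw":0.147},
    {"hand":1,"x":0,"y":0,"z":0,"yaw":0.147},
    {"hand":1,"x":0,"y":0,"z":0,"yaw":0.147},
    {"hand":1,"x":0,"y":0,"z":0,"yaw":0.147},
    {"hand":1,"x":0,"y":0,"z":0,"yaw":0.147},
    {"hand":1,"x":0,"y":0,"z":0,"yaw":0},
  ],
)

```text
clock: 4.1
eef_pos: [488.4, -325.2, 205.1]
eef_rot: [-3.141, 0.001, -0.067]
wrist_force: [0.8, 0.2, -0.1]
finger_gap: 93.9
finger_force: 0.0
```

Emit:
arm_command(
  targets=[
    {"hand":1,"x":0,"y":0,"z":0.04,"yaw":0},
    {"hand":1,"x":0,"y":0,"z":0.04,"yaw":0},
    {"hand":1,"x":0,"y":0,"z":0.04,"yaw":0},
    {"hand":1,"x":0,"y":0,"z":0.04,"yaw":0},
    {"hand":1,"x":0,"y":0,"z":0.023,"yaw":0},
    {"hand":1,"x":0,"y":0,"z":0,"yaw":0},
  ],
)

```text
clock: 4.7
eef_pos: [486.9, -324.1, 19.1]
eef_rot: [-3.138, 0.005, -0.06]
wrist_force: [0.1, 0.5, -0.1]
finger_gap: 94.1
finger_force: 0.0
```

Emit:
arm_command(
  targets=[
    {"hand":-1,"x":0,"y":0,"z":0,"yaw":0},
    {"hand":-1,"x":0,"y":0,"z":0,"yaw":0},
    {"hand":-1,"x":0,"y":0,"z":0,"yaw":0},
    {"hand":-1,"x":0,"y":0,"z":0,"yaw":0},
    {"hand":-1,"x":0,"y":0,"z":0,"yaw":0},
    {"hand":-1,"x":0,"y":0,"z":0,"yaw":0},
    {"hand":-1,"x":0,"y":0,"z":0,"yaw":0},
    {"hand":-1,"x":0,"y":0,"z":0,"yaw":0},
  ],
  newtons=50,
)

```text
clock: 5.5
eef_pos: [488.5, -325.3, 22.4]
eef_rot: [-3.142, 0.0, -0.064]
wrist_force: [0.8, -0.4, 0.9]
finger_gap: 33.6
finger_force: 0.0
```

Emit:
arm_command(
  targets=[
    {"hand":-1,"x":0,"y":0,"z":0,"yaw":0},
    {"hand":-1,"x":0,"y":0,"z":0,"yaw":0},
    {"hand":-1,"x":0,"y":0,"z":0,"yaw":0},
    {"hand":-1,"x":0,"y":0,"z":0,"yaw":0},
  ],
)

```text
clock: 5.9
eef_pos: [488.5, -325.4, 22.4]
eef_rot: [3.142, -0.0, -0.064]
wrist_force: [-0.2, -0.7, 0.4]
finger_gap: 28.2
finger_force: 49.9
```

Emit:
arm_command(
  targets=[
    {"hand":-1,"x":0,"y":0,"z":-0.03,"yaw":0},
    {"hand":-1,"x":0,"y":0,"z":-0.04,"yaw":0},
    {"hand":-1,"x":0,"y":0,"z":-0.04,"yaw":0},
    {"hand":-1,"x":0,"y":0,"z":-0.03,"yaw":0},
    {"hand":-1,"x":0,"y":0,"z":0,"yaw":0},
    {"hand":-1,"x":0,"y":0,"z":0,"yaw":0},
  ],
)

```text
clock: 6.5
eef_pos: [488.3, -325.1, 161.8]
eef_rot: [-3.141, 0.0, -0.064]
wrist_force: [-0.2, 0.2, -2.8]
finger_gap: 27.5
finger_force: 49.9
```

Emit:
arm_command(
  targets=[
    {"hand":-1,"x":0.0013,"y":-0.038,"z":0,"yaw":0},
    {"hand":-1,"x":0.0013,"y":-0.038,"z":0,"yaw":0},
    {"hand":-1,"x":0.0013,"y":-0.038,"z":0,"yaw":0},
    {"hand":-1,"x":0.0013,"y":-0.038,"z":0,"yaw":0},
    {"hand":-1,"x":0.0013,"y":-0.038,"z":0,"yaw":0},
    {"hand":-1,"x":0.0013,"y":-0.038,"z":0,"yaw":0},
    {"hand":-1,"x":0,"y":0,"z":0,"yaw":0},
  ],
)

```text
clock: 7.2
eef_pos: [510.3, -94.6, 160.4]
eef_rot: [-3.14, 0.003, -0.061]
wrist_force: [-0.4, -0.5, -1.7]
finger_gap: 27.5
finger_force: 49.9
```

Emit:
arm_command(
  targets=[
    {"hand":-1,"x":0,"y":0,"z":0,"yaw":-0.14},
    {"hand":-1,"x":0,"y":0,"z":0,"yaw":-0.14},
    {"hand":-1,"x":0,"y":0,"z":0,"yaw":-0.14},
    {"hand":-1,"x":0,"y":0,"z":0,"yaw":-0.14},
    {"hand":-1,"x":0,"y":0,"z":0,"yaw":-0.14},
    {"hand":-1,"x":0,"y":0,"z":0,"yaw":-0.14},
    {"hand":-1,"x":0,"y":0,"z":0,"yaw":-0.14},
    {"hand":-1,"x":0,"y":0,"z":0,"yaw":-0.14},
    {"hand":-1,"x":0,"y":0,"z":0,"yaw":-0.14},
    {"hand":-1,"x":0,"y":0,"z":0,"yaw":-0.14},
  ],
)

```text
clock: 8.2
eef_pos: [510.2, -98.7, 160.6]
eef_rot: [-3.139, -0.0, 1.341]
wrist_force: [-0.4, 0.2, -2.1]
finger_gap: 27.7
finger_force: 49.9
```

Emit:
arm_command(
  targets=[
    {"hand":-1,"x":0,"y":0,"z":0.035,"yaw":0},
    {"hand":-1,"x":0,"y":0,"z":0.03,"yaw":0},
    {"hand":-1,"x":0,"y":0,"z":0,"yaw":0},
    {"hand":-1,"x":0,"y":0,"z":0,"yaw":0},
  ],
)

```text
clock: 8.6
eef_pos: [510.6, -98.6, 97.1]
eef_rot: [-3.14, 0.0, 1.335]
wrist_force: [0.3, 0.0, -2.3]
finger_gap: 27.7
finger_force: 49.9
```

Run:
```python
from h import *
s=manip.read_state();print(s["eef_pos"],s["eef_rot"],s["wrist_force"])
a=camera("top")[:,:,::-1];b=camera("side")[:,:,::-1]
np.save("pics/a1.npy",a)
cv2.imwrite("pics/top1.png",a);cv2.imwrite("pics/side1.png",b)
f=lambda x:cv2.resize(x,(400,400),interpolation=cv2.INTER_NEAREST)
cv2.imwrite("pics/z1.png",np.hstack([f(a[190:310,235:355]),f(b[200:320,245:365])]))
```

```text
[510.59877117 -98.5782454   97.10909144] [-3.13965016e+00  3.58868248e-07  1.33542489e+00] [ 0.32436365  0.01604307 -2.31400529]
```

View pics/z1.png

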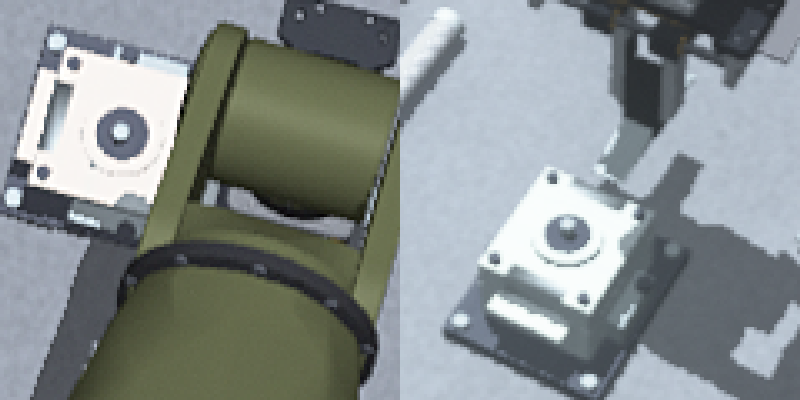

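Run:
```python
from h import *
A=lambda L:np.array([[245+(x-400)*.3,200+y*.3] for x,y in L])
p=onz("side",A([(445,334),(593,398),(689,251)]),12);print(p.round(1),"centre",((p[0]+p[2])/2).round(1))
im=cv2.imread("pics/side0.png")
c0=onz("side",np.array([[38,264],[365,158]])/(400/90)+[250,240],12);print(c0.mean(0))
print("tip",onz("side",A([(598,166),(621,180)]),79).round(1))
u=np.array([np.cos(1.3354),np.sin(1.3354)])
print("tcp tip pred",np.array([510.6,-98.6])+60*u)
# cover far edge, line corners
for z in(70,75,80,85,90):print(z,onz("side",A([(553,166),(652,205),(586,308),(480,264)]),z)[:,:2].mean(0).round(1))
```

```text
[[616.5  84.5  12. ]
 [497.8 108.9  12. ]
 [460.4 -33.8  12. ]] centre [538.5  25.4  12. ]
[538.16162607  24.51860466  12.        ]
tip [[535.1 -44.6  79. ]
 [515.3 -36.4  79. ]]
tcp tip pred [524.59370404 -40.25468102]
70 [541.6  15. ]
75 [540.6  18.4]
80 [539.6  21.9]
85 [538.6  25.3]
90 [537.6  28.8]
```

Emit:
arm_command(
  targets=[
    {"hand":-1,"x":0.007,"y":0,"z":0,"yaw":0},
    {"hand":-1,"x":0,"y":0,"z":0.005,"yaw":0},
    {"hand":-1,"x":0,"y":0,"z":0.004,"yaw":0},
    {"hand":-1,"x":0,"y":0,"z":0,"yaw":0},
    {"hand":-1,"x":0,"y":0,"z":0,"yaw":0},
  ],
)

```text
clock: 9.2
eef_pos: [512.5, -91.5, 88.4]
eef_rot: [-3.141, 0.0, 1.336]
wrist_force: [-0.1, 0.1, -1.8]
finger_gap: 27.5
finger_force: 49.9
```

Emit:
arm_command(
  targets=[
    {"hand":-1,"x":0,"y":0,"z":0.001,"yaw":0},
    {"hand":-1,"x":0,"y":0,"z":0.001,"yaw":0},
    {"hand":-1,"x":0,"y":0,"z":0,"yaw":0},
  ],
)

```text
clock: 9.5
eef_pos: [512.5, -91.5, 86.3]
eef_rot: [-3.141, 0.0, 1.336]
wrist_force: [0.2, -0.2, -2.5]
finger_gap: 27.6
finger_force: 49.9
```

Underside at ~67. Keep feeling downward.

Emit:
arm_command(
  targets=[
    {"hand":-1,"x":0,"y":0,"z":0.001,"yaw":0},
    {"hand":-1,"x":0,"y":0,"z":0.001,"yaw":0},
    {"hand":-1,"x":0,"y":0,"z":0,"yaw":0},
  ],
)

```text
clock: 9.8
eef_pos: [512.5, -91.5, 84.3]
eef_rot: [-3.141, -0.0, 1.336]
wrist_force: [0.2, 0.1, -2.3]
finger_gap: 27.8
finger_force: 49.9
```

Emit:
arm_command(
  targets=[
    {"hand":-1,"x":0,"y":0,"z":0.001,"yaw":0},
    {"hand":-1,"x":0,"y":0,"z":0,"yaw":0},
  ],
)

```text
clock: 10.0
eef_pos: [512.5, -91.5, 83.3]
eef_rot: [-3.141, 0.0, 1.336]
wrist_force: [0.6, 0.2, -2.6]
finger_gap: 27.7
finger_force: 49.9
```

Emit:
arm_command(
  targets=[
    {"hand":-1,"x":0,"y":0,"z":0.001,"yaw":0},
    {"hand":-1,"x":0,"y":0,"z":0.001,"yaw":0},
    {"hand":-1,"x":0,"y":0,"z":0,"yaw":0},
  ],
)

```text
clock: 10.3
eef_pos: [512.5, -91.5, 81.3]
eef_rot: [-3.141, 0.0, 1.336]
wrist_force: [0.1, 0.1, -2.2]
finger_gap: 27.9
finger_force: 49.9
```

Emit:
arm_command(
  targets=[
    {"hand":-1,"x":0,"y":0,"z":0.001,"yaw":0},
    {"hand":-1,"x":0,"y":0,"z":0,"yaw":0},
  ],
)

```text
clock: 10.5
eef_pos: [512.5, -91.5, 80.3]
eef_rot: [-3.141, -0.0, 1.336]
wrist_force: [-0.9, 0.7, -1.3]
finger_gap: 27.7
finger_force: 49.9
```

Emit:
arm_command(
  targets=[
    {"hand":-1,"x":0,"y":0,"z":0.001,"yaw":0},
    {"hand":-1,"x":0,"y":0,"z":0,"yaw":0},
  ],
)

```text
clock: 10.7
eef_pos: [512.5, -91.5, 79.3]
eef_rot: [-3.141, 0.0, 1.336]
wrist_force: [-0.6, 0.5, -1.6]
finger_gap: 27.8
finger_force: 49.9
```

Emit:
arm_command(
  targets=[
    {"hand":-1,"x":0,"y":0,"z":0.001,"yaw":0},
    {"hand":-1,"x":0,"y":0,"z":0,"yaw":0},
  ],
)

```text
clock: 10.9
eef_pos: [512.5, -91.5, 78.3]
eef_rot: [-3.141, 0.0, 1.336]
wrist_force: [0.3, 0.2, -2.2]
finger_gap: 27.6
finger_force: 49.9
```

Emit:
arm_command(
  targets=[
    {"hand":-1,"x":0,"y":0,"z":0.001,"yaw":0},
    {"hand":-1,"x":0,"y":0,"z":0,"yaw":0},
  ],
)

```text
clock: 11.1
eef_pos: [512.5, -91.5, 77.3]
eef_rot: [-3.141, -0.0, 1.336]
wrist_force: [-0.0, 0.3, -2.7]
finger_gap: 27.9
finger_force: 49.9
```

Underside 57.9, no contact yet.

Emit:
arm_command(
  targets=[
    {"hand":-1,"x":0,"y":0,"z":0.001,"yaw":0},
    {"hand":-1,"x":0,"y":0,"z":0,"yaw":0},
  ],
)

```text
clock: 11.3
eef_pos: [512.5, -91.5, 76.3]
eef_rot: [-3.141, -0.0, 1.336]
wrist_force: [-0.7, -1.0, -2.3]
finger_gap: 27.9
finger_force: 49.9
```

Emit:
arm_command(
  targets=[
    {"hand":-1,"x":0,"y":0,"z":0.001,"yaw":0},
    {"hand":-1,"x":0,"y":0,"z":0,"yaw":0},
  ],
)

```text
clock: 11.5
eef_pos: [512.5, -91.5, 75.3]
eef_rot: [-3.141, -0.0, 1.336]
wrist_force: [-0.4, -0.2, -1.8]
finger_gap: 27.6
finger_force: 49.9
```

Emit:
arm_command(
  targets=[
    {"hand":-1,"x":0,"y":0,"z":0.001,"yaw":0},
    {"hand":-1,"x":0,"y":0,"z":0,"yaw":0},
  ],
)

```text
clock: 11.7
eef_pos: [512.5, -91.5, 74.3]
eef_rot: [-3.141, 0.0, 1.336]
wrist_force: [0.2, -0.6, -2.5]
finger_gap: 27.7
finger_force: 49.9
```

Emit:
arm_command(
  targets=[
    {"hand":-1,"x":0,"y":0,"z":0.001,"yaw":0},
    {"hand":-1,"x":0,"y":0,"z":0,"yaw":0},
  ],
)

```text
clock: 11.9
eef_pos: [512.5, -91.5, 73.3]
eef_rot: [-3.141, -0.0, 1.336]
wrist_force: [0.2, 0.5, -1.6]
finger_gap: 27.6
finger_force: 49.9
```

Emit:
arm_command(
  targets=[
    {"hand":-1,"x":0,"y":0,"z":0.001,"yaw":0},
    {"hand":-1,"x":0,"y":0,"z":0,"yaw":0},
  ],
)

```text
clock: 12.1
eef_pos: [512.5, -91.5, 72.3]
eef_rot: [-3.141, 0.0, 1.336]
wrist_force: [-0.3, -0.8, -2.9]
finger_gap: 28.1
finger_force: 49.9
```

Emit:
arm_command(
  targets=[
    {"hand":-1,"x":0,"y":0,"z":0.001,"yaw":0},
    {"hand":-1,"x":0,"y":0,"z":0,"yaw":0},
  ],
)

```text
clock: 12.3
eef_pos: [512.5, -91.5, 71.3]
eef_rot: [-3.141, -0.0, 1.336]
wrist_force: [0.3, -0.3, -0.8]
finger_gap: 27.7
finger_force: 49.9
```

Emit:
arm_command(
  targets=[
    {"hand":-1,"x":0,"y":0,"z":0.001,"yaw":0},
    {"hand":-1,"x":0,"y":0,"z":0,"yaw":0},
  ],
)

```text
clock: 12.5
eef_pos: [512.5, -91.5, 70.3]
eef_rot: [-3.141, 0.0, 1.336]
wrist_force: [0.3, 0.1, -1.9]
finger_gap: 27.6
finger_force: 49.9
```

Run:
```python
from h import *
s=manip.read_state();print(s["eef_pos"],s["wrist_force"],s["moment"])
b=camera("side")[:,:,::-1]
cv2.imwrite("pics/side2.png",b);cv2.imwrite("pics/z2.png",cv2.resize(b[215:315,265:365],(600,600),interpolation=cv2.INTER_CUBIC))
```

```text
[512.51524792 -91.48322042  70.33351361] [ 0.25592465  0.06935791 -1.88260404] [0.00436141 0.07845154 0.03556587]
```

View pics/z2.png

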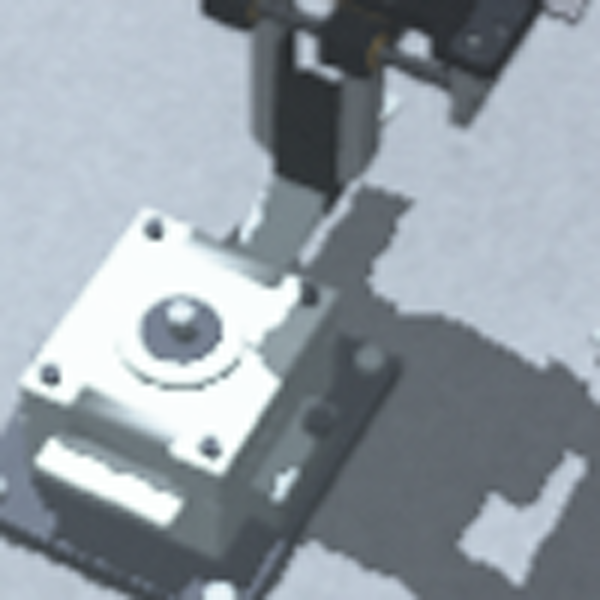

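Emit:
arm_command(
  targets=[
    {"hand":-1,"x":0,"y":0,"z":0.001,"yaw":0},
    {"hand":-1,"x":0,"y":0,"z":0,"yaw":0},
  ],
)

```text
clock: 12.75
eef_pos: [512.8, -91.6, 70.1]
eef_rot: [3.141, -0.0, 1.336]
wrist_force: [-1.0, -0.6, 5.0]
finger_gap: 27.4
finger_force: 50.0
```

Emit:
arm_command(
  targets=[
    {"hand":-1,"x":0,"y":0,"z":0.001,"yaw":0},
    {"hand":-1,"x":0,"y":0,"z":0,"yaw":0},
  ],
)

```text
clock: 12.95
eef_pos: [513.2, -91.8, 69.8]
eef_rot: [3.14, 0.0, 1.336]
wrist_force: [-3.9, -1.3, 12.7]
finger_gap: 27.9
finger_force: 50.0
```

Emit:
arm_command(
  targets=[
    {"hand":-1,"x":0,"y":0,"z":0.001,"yaw":0},
    {"hand":-1,"x":0,"y":0,"z":0,"yaw":0},
  ],
)

```text
clock: 13.15
eef_pos: [513.3, -92.1, 69.3]
eef_rot: [3.139, 0.001, 1.336]
wrist_force: [-6.8, -3.5, 17.7]
finger_gap: 27.4
finger_force: 50.0
```

Emit:
arm_command(
  targets=[
    {"hand":-1,"x":0,"y":0,"z":-0.003,"yaw":0},
    {"hand":-1,"x":0,"y":0,"z":-0.01,"yaw":0},
    {"hand":-1,"x":0.001,"y":0,"z":0,"yaw":0},
    {"hand":-1,"x":0.001,"y":0,"z":0,"yaw":0},
    {"hand":-1,"x":0,"y":0,"z":0,"yaw":0},
  ],
)

```text
clock: 13.65
eef_pos: [513.2, -90.1, 80.7]
eef_rot: [3.141, 0.001, 1.336]
wrist_force: [-1.0, -6.4, -0.3]
finger_gap: 27.6
finger_force: 50.0
```

Emit:
arm_command(
  targets=[
    {"hand":-1,"x":0.001,"y":0,"z":0,"yaw":0},
    {"hand":-1,"x":0.001,"y":0,"z":0,"yaw":0},
    {"hand":-1,"x":0,"y":0,"z":0,"yaw":0},
  ],
)

```text
clock: 13.95
eef_pos: [513.5, -89.6, 80.8]
eef_rot: [3.141, 0.004, 1.336]
wrist_force: [-4.5, -17.7, 2.8]
finger_gap: 27.7
finger_force: 50.0
```

Emit:
arm_command(
  targets=[
    {"hand":-1,"x":0.001,"y":0,"z":0,"yaw":0},
    {"hand":-1,"x":0,"y":0,"z":0,"yaw":0},
  ],
)

```text
clock: 14.15
eef_pos: [513.5, -89.4, 80.9]
eef_rot: [3.141, 0.005, 1.336]
wrist_force: [-5.9, -23.2, 4.0]
finger_gap: 27.1
finger_force: 50.0
```

Emit:
arm_command(
  targets=[
    {"hand":-1,"x":-0.006,"y":0,"z":0,"yaw":0},
    {"hand":-1,"x":0,"y":0,"z":0.0098,"yaw":0},
    {"hand":-1,"x":0,"y":0,"z":0,"yaw":0},
    {"hand":-1,"x":0.002,"y":0,"z":0,"yaw":0},
    {"hand":-1,"x":0.002,"y":0,"z":0,"yaw":0},
    {"hand":-1,"x":0.002,"y":0,"z":0,"yaw":0},
    {"hand":-1,"x":0.002,"y":0,"z":0,"yaw":0},
    {"hand":-1,"x":0,"y":0,"z":0,"yaw":0},
  ],
)

```text
clock: 14.95
eef_pos: [513.7, -84.7, 70.0]
eef_rot: [-3.14, 0.001, 1.336]
wrist_force: [-0.2, -4.2, -7.8]
finger_gap: 27.7
finger_force: 50.0
```

Emit:
arm_command(
  targets=[
    {"hand":-1,"x":0.002,"y":0,"z":0,"yaw":0},
    {"hand":-1,"x":0.002,"y":0,"z":0,"yaw":0},
    {"hand":-1,"x":0.001,"y":0,"z":0,"yaw":0},
    {"hand":-1,"x":0,"y":0,"z":0,"yaw":0},
  ],
)

```text
clock: 15.35
eef_pos: [514.7, -80.2, 70.0]
eef_rot: [-3.14, 0.001, 1.336]
wrist_force: [-1.4, -6.7, -8.6]
finger_gap: 28.0
finger_force: 50.0
```

Emit:
arm_command(
  targets=[
    {"hand":-1,"x":0.002,"y":0,"z":0,"yaw":0},
    {"hand":-1,"x":0.002,"y":0,"z":0,"yaw":0},
    {"hand":-1,"x":0.002,"y":0,"z":0,"yaw":0},
    {"hand":-1,"x":0,"y":0,"z":0,"yaw":0},
  ],
)

```text
clock: 15.75
eef_pos: [516.1, -74.2, 69.9]
eef_rot: [-3.14, 0.001, 1.336]
wrist_force: [-0.9, -5.2, -8.7]
finger_gap: 27.6
finger_force: 50.0
```

Emit:
arm_command(
  targets=[
    {"hand":-1,"x":0.002,"y":0,"z":0,"yaw":0},
    {"hand":-1,"x":0.002,"y":0,"z":0,"yaw":0},
    {"hand":-1,"x":0.002,"y":0,"z":0,"yaw":0},
    {"hand":-1,"x":0.002,"y":0,"z":0,"yaw":0},
    {"hand":-1,"x":0,"y":0,"z":0,"yaw":0},
  ],
)

```text
clock: 16.25
eef_pos: [518.0, -66.3, 69.9]
eef_rot: [-3.14, 0.001, 1.336]
wrist_force: [-1.5, -4.8, -7.9]
finger_gap: 27.9
finger_force: 50.0
```

Emit:
arm_command(
  targets=[
    {"hand":-1,"x":0.002,"y":0,"z":0,"yaw":0},
    {"hand":-1,"x":0,"y":0,"z":0,"yaw":0},
    {"hand":-1,"x":0,"y":0,"z":0,"yaw":0},
  ],
)

```text
clock: 16.55
eef_pos: [518.5, -64.4, 70.0]
eef_rot: [-3.14, 0.001, 1.336]
wrist_force: [-2.0, -5.4, -9.6]
finger_gap: 27.8
finger_force: 50.0
```

Emit:
arm_command(
  targets=[
    {"hand":-1,"x":-0.005,"y":0,"z":0,"yaw":0},
    {"hand":-1,"x":-0.01,"y":0,"z":0,"yaw":0},
    {"hand":-1,"x":-0.01,"y":0,"z":0,"yaw":0},
    {"hand":-1,"x":-0.01,"y":0,"z":0,"yaw":0},
    {"hand":-1,"x":0,"y":0,"z":0,"yaw":0},
    {"hand":-1,"x":0,"y":0,"z":0,"yaw":0},
  ],
)

```text
clock: 17.15
eef_pos: [510.9, -98.6, 70.7]
eef_rot: [3.141, -0.0, 1.335]
wrist_force: [0.6, 0.7, -2.3]
finger_gap: 27.4
finger_force: 50.0
```

Emit:
arm_command(
  targets=[
    {"hand":-1,"x":0,"y":0,"z":-0.03,"yaw":0},
    {"hand":-1,"x":0,"y":0,"z":-0.03,"yaw":0},
    {"hand":-1,"x":0,"y":0,"z":0,"yaw":0},
  ],
)

```text
clock: 17.45
eef_pos: [512.7, -98.4, 134.3]
eef_rot: [3.135, 0.0, 1.336]
wrist_force: [0.6, -0.6, -2.9]
finger_gap: 27.7
finger_force: 50.0
```

Emit:
arm_command(
  targets=[
    {"hand":-1,"x":0.03,"y":0,"z":0,"yaw":0},
    {"hand":-1,"x":0.044,"y":0,"z":0,"yaw":0},
    {"hand":-1,"x":0.044,"y":0,"z":0,"yaw":0},
    {"hand":-1,"x":0.044,"y":0,"z":0,"yaw":0},
    {"hand":-1,"x":0.044,"y":0,"z":0,"yaw":0},
    {"hand":-1,"x":0.03,"y":0,"z":0,"yaw":0},
    {"hand":-1,"x":0,"y":0,"z":0,"yaw":0},
    {"hand":-1,"x":0,"y":0,"z":0,"yaw":0},
  ],
)

```text
clock: 18.25
eef_pos: [565.4, 131.7, 129.4]
eef_rot: [-3.14, 0.001, 1.337]
wrist_force: [0.7, 0.0, -1.7]
finger_gap: 28.0
finger_force: 50.0
```

Run:
```python
from h import *
s=manip.read_state();print(s["eef_pos"],s["eef_rot"],s["wrist_force"])
b=camera("side")[:,:,::-1];a=cv2.imread("pics/side0.png");t=camera("top")[:,:,::-1]
cv2.imwrite("pics/side3.png",b);cv2.imwrite("pics/top3.png",t)
f=lambda x:cv2.resize(x,(400,400),interpolation=cv2.INTER_CUBIC)
cv2.imwrite("pics/z3.png",np.hstack([f(a[240:330,255:345]),f(b[240:330,255:345])]))
```

```text
[565.37270111 131.69434236 129.43966754] [-3.14018741e+00  7.34694846e-04  1.33724314e+00] [ 0.71595982  0.0175862  -1.71662174]
```

View pics/z3.png

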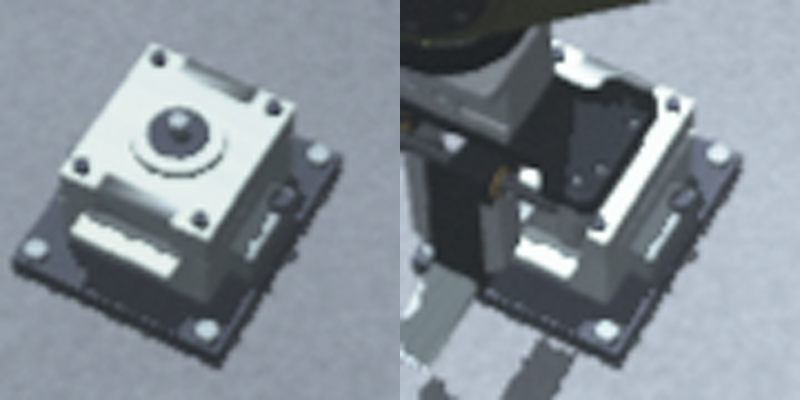

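Emit:
arm_command(
  targets=[
    {"hand":-1,"x":0,"y":0,"z":0.03,"yaw":0},
    {"hand":-1,"x":0,"y":0,"z":0.025,"yaw":0},
    {"hand":-1,"x":0,"y":0,"z":0,"yaw":0},
    {"hand":-1,"x":0,"y":0,"z":0,"yaw":0},
  ],
)

```text
clock: 18.75
eef_pos: [566.1, 130.5, 76.3]
eef_rot: [-3.142, 0.0, 1.335]
wrist_force: [-0.9, -0.3, -2.0]
finger_gap: 27.6
finger_force: 50.0
```

Emit:
arm_command(
  targets=[
    {"hand":-1,"x":0,"y":0,"z":0.002,"yaw":0},
    {"hand":-1,"x":0,"y":0,"z":0.001,"yaw":0},
    {"hand":-1,"x":0,"y":0,"z":0,"yaw":0},
  ],
)

```text
clock: 19.05
eef_pos: [566.1, 131.2, 73.2]
eef_rot: [3.141, -0.0, 1.336]
wrist_force: [0.3, -0.3, -1.6]
finger_gap: 27.4
finger_force: 50.0
```

Emit:
arm_command(
  targets=[
    {"hand":-1,"x":0,"y":0,"z":0.001,"yaw":0},
    {"hand":-1,"x":0,"y":0,"z":0,"yaw":0},
  ],
)

```text
clock: 19.25
eef_pos: [565.9, 131.3, 71.7]
eef_rot: [3.141, -0.0, 1.336]
wrist_force: [0.1, -0.6, -1.8]
finger_gap: 28.0
finger_force: 50.0
```

Emit:
arm_command(
  targets=[
    {"hand":-1,"x":0,"y":0,"z":0.001,"yaw":0},
    {"hand":-1,"x":0,"y":0,"z":0,"yaw":0},
  ],
)

```text
clock: 19.45
eef_pos: [566.0, 131.3, 70.8]
eef_rot: [3.141, -0.0, 1.336]
wrist_force: [0.3, 0.0, -0.6]
finger_gap: 27.3
finger_force: 50.0
```

Emit:
arm_command(
  targets=[
    {"hand":-1,"x":0,"y":0,"z":0.0007,"yaw":0},
    {"hand":-1,"x":0,"y":0,"z":0,"yaw":0},
  ],
)

```text
clock: 19.65
eef_pos: [566.1, 131.3, 70.7]
eef_rot: [3.141, -0.0, 1.336]
wrist_force: [-2.1, 1.0, 6.4]
finger_gap: 28.1
finger_force: 50.0
```

Emit:
arm_command(
  targets=[
    {"hand":-1,"x":0,"y":0,"z":-0.0011,"yaw":0},
    {"hand":-1,"x":-0.004,"y":0,"z":0,"yaw":0},
    {"hand":-1,"x":-0.003,"y":0,"z":0,"yaw":0},
    {"hand":-1,"x":-0.003,"y":0,"z":0,"yaw":0},
    {"hand":-1,"x":-0.002,"y":0,"z":0,"yaw":0},
    {"hand":-1,"x":-0.002,"y":0,"z":0,"yaw":0},
    {"hand":-1,"x":-0.002,"y":0,"z":0,"yaw":0},
    {"hand":-1,"x":0,"y":0,"z":0,"yaw":0},
  ],
)

```text
clock: 20.45
eef_pos: [562.1, 115.5, 70.9]
eef_rot: [-3.141, -0.0, 1.336]
wrist_force: [-0.0, -0.3, -4.0]
finger_gap: 27.5
finger_force: 50.0
```

Emit:
arm_command(
  targets=[
    {"hand":-1,"x":-0.002,"y":0,"z":0,"yaw":0},
    {"hand":-1,"x":-0.002,"y":0,"z":0,"yaw":0},
    {"hand":-1,"x":-0.002,"y":0,"z":0,"yaw":0},
    {"hand":-1,"x":-0.002,"y":0,"z":0,"yaw":0},
    {"hand":-1,"x":0,"y":0,"z":0,"yaw":0},
  ],
)

```text
clock: 20.95
eef_pos: [560.5, 108.9, 71.1]
eef_rot: [3.141, -0.002, 1.336]
wrist_force: [2.1, 6.5, -5.3]
finger_gap: 28.0
finger_force: 50.0
```

Emit:
arm_command(
  targets=[
    {"hand":-1,"x":-0.002,"y":0,"z":0,"yaw":0},
    {"hand":-1,"x":-0.002,"y":0,"z":0,"yaw":0},
    {"hand":-1,"x":-0.002,"y":0,"z":0,"yaw":0},
    {"hand":-1,"x":-0.002,"y":0,"z":0,"yaw":0},
    {"hand":-1,"x":0,"y":0,"z":0,"yaw":0},
  ],
)

```text
clock: 21.45
eef_pos: [558.6, 101.1, 71.0]
eef_rot: [3.141, -0.002, 1.336]
wrist_force: [2.5, 8.6, -5.5]
finger_gap: 28.0
finger_force: 50.0
```

Emit:
arm_command(
  targets=[
    {"hand":-1,"x":-0.002,"y":0,"z":0,"yaw":0},
    {"hand":-1,"x":-0.002,"y":0,"z":0,"yaw":0},
    {"hand":-1,"x":-0.002,"y":0,"z":0,"yaw":0},
    {"hand":-1,"x":-0.002,"y":0,"z":0,"yaw":0},
    {"hand":-1,"x":0,"y":0,"z":0,"yaw":0},
  ],
)

```text
clock: 21.95
eef_pos: [556.7, 93.2, 71.0]
eef_rot: [3.141, -0.002, 1.336]
wrist_force: [1.6, 7.2, -5.2]
finger_gap: 28.2
finger_force: 50.0
```

Emit:
arm_command(
  targets=[
    {"hand":-1,"x":-0.002,"y":0,"z":0,"yaw":0},
    {"hand":-1,"x":-0.002,"y":0,"z":0,"yaw":0},
    {"hand":-1,"x":-0.002,"y":0,"z":0,"yaw":0},
    {"hand":-1,"x":0,"y":0,"z":0,"yaw":0},
    {"hand":-1,"x":0,"y":0,"z":0,"yaw":0},
  ],
)

```text
clock: 22.45
eef_pos: [555.3, 87.4, 71.0]
eef_rot: [3.141, -0.001, 1.336]
wrist_force: [1.4, 8.0, -5.1]
finger_gap: 27.5
finger_force: 50.0
```

Emit:
arm_command(
  targets=[
    {"hand":-1,"x":0.005,"y":0,"z":0,"yaw":0},
    {"hand":-1,"x":0.01,"y":0,"z":0,"yaw":0},
    {"hand":-1,"x":0.01,"y":0,"z":0,"yaw":0},
    {"hand":-1,"x":0.01,"y":0,"z":0,"yaw":0},
    {"hand":-1,"x":0.01,"y":0,"z":0,"yaw":0},
    {"hand":-1,"x":0,"y":0,"z":0,"yaw":0},
    {"hand":-1,"x":0,"y":0,"z":0,"yaw":0},
  ],
)

```text
clock: 23.15
eef_pos: [565.6, 130.4, 70.9]
eef_rot: [-3.141, 0.0, 1.336]
wrist_force: [-0.3, 0.9, -1.8]
finger_gap: 27.9
finger_force: 50.0
```

Emit:
arm_command(
  targets=[
    {"hand":-1,"x":0,"y":0,"z":-0.03,"yaw":0},
    {"hand":-1,"x":0,"y":0,"z":-0.03,"yaw":0},
    {"hand":-1,"x":0,"y":0,"z":0,"yaw":0},
    {"hand":-1,"x":0,"y":0,"z":0,"yaw":0},
  ],
)

```text
clock: 23.55
eef_pos: [565.6, 129.9, 130.9]
eef_rot: [3.141, -0.0, 1.335]
wrist_force: [-0.3, -0.9, -3.0]
finger_gap: 27.6
finger_force: 50.0
```

Emit:
arm_command(
  targets=[
    {"hand":-1,"x":-0.03,"y":0,"z":0,"yaw":0},
    {"hand":-1,"x":-0.044,"y":0,"z":0,"yaw":0},
    {"hand":-1,"x":-0.044,"y":0,"z":0,"yaw":0},
    {"hand":-1,"x":-0.044,"y":0,"z":0,"yaw":0},
    {"hand":-1,"x":-0.044,"y":0,"z":0,"yaw":0},
    {"hand":-1,"x":-0.03,"y":0,"z":0,"yaw":0},
    {"hand":-1,"x":0,"y":0,"z":0,"yaw":0},
    {"hand":-1,"x":0,"y":0,"z":0,"yaw":0},
  ],
)

```text
clock: 24.35
eef_pos: [510.1, -99.5, 129.8]
eef_rot: [-3.14, -0.0, 1.334]
wrist_force: [-0.0, 0.5, -2.4]
finger_gap: 28.0
finger_force: 50.0
```

Emit:
arm_command(
  targets=[
    {"hand":-1,"x":0,"y":0,"z":0.03,"yaw":0},
    {"hand":-1,"x":0,"y":0,"z":0.025,"yaw":0},
    {"hand":-1,"x":0,"y":0,"z":0,"yaw":0},
    {"hand":-1,"x":0,"y":0,"z":0.0035,"yaw":0},
    {"hand":-1,"x":0,"y":0,"z":0.0015,"yaw":0},
    {"hand":-1,"x":0,"y":0,"z":0,"yaw":0},
  ],
)

```text
clock: 24.95
eef_pos: [511.1, -99.1, 71.8]
eef_rot: [3.14, -0.0, 1.336]
wrist_force: [1.2, 0.5, -2.0]
finger_gap: 27.7
finger_force: 50.0
```

Emit:
arm_command(
  targets=[
    {"hand":-1,"x":0.004,"y":0,"z":0,"yaw":0},
    {"hand":-1,"x":0.004,"y":0,"z":0,"yaw":0},
    {"hand":-1,"x":0.004,"y":0,"z":0,"yaw":0},
    {"hand":-1,"x":0.003,"y":0,"z":0,"yaw":0},
    {"hand":-1,"x":0,"y":0,"z":0,"yaw":0},
  ],
)

```text
clock: 25.45
eef_pos: [514.3, -84.2, 71.1]
eef_rot: [3.142, -0.0, 1.336]
wrist_force: [-0.3, -0.2, -2.3]
finger_gap: 27.6
finger_force: 50.0
```

Emit:
arm_command(
  targets=[
    {"hand":-1,"x":0.003,"y":0,"z":0.0004,"yaw":0},
    {"hand":-1,"x":0.003,"y":0,"z":0,"yaw":0},
    {"hand":-1,"x":0.003,"y":0,"z":0,"yaw":0},
    {"hand":-1,"x":0.003,"y":0,"z":0,"yaw":0},
    {"hand":-1,"x":0.003,"y":0,"z":0,"yaw":0},
    {"hand":-1,"x":0,"y":0,"z":0,"yaw":0},
  ],
)

```text
clock: 26.05
eef_pos: [517.8, -69.7, 70.7]
eef_rot: [3.142, -0.0, 1.336]
wrist_force: [-0.1, -0.9, -2.8]
finger_gap: 27.6
finger_force: 50.0
```

Emit:
arm_command(
  targets=[
    {"hand":-1,"x":0.002,"y":0,"z":0,"yaw":0},
    {"hand":-1,"x":0.002,"y":0,"z":0,"yaw":0},
    {"hand":-1,"x":0.002,"y":0,"z":0,"yaw":0},
    {"hand":-1,"x":0.002,"y":0,"z":0,"yaw":0},
    {"hand":-1,"x":0.002,"y":0,"z":0,"yaw":0},
    {"hand":-1,"x":0,"y":0,"z":0,"yaw":0},
  ],
)

```text
clock: 26.65
eef_pos: [519.4, -60.8, 70.0]
eef_rot: [-3.14, 0.001, 1.336]
wrist_force: [-1.3, -5.9, -8.8]
finger_gap: 27.4
finger_force: 50.0
```

Emit:
arm_command(
  targets=[
    {"hand":-1,"x":0.002,"y":0,"z":0,"yaw":0},
    {"hand":-1,"x":0.002,"y":0,"z":0,"yaw":0},
    {"hand":-1,"x":0.002,"y":0,"z":0,"yaw":0},
    {"hand":-1,"x":0.002,"y":0,"z":0,"yaw":0},
    {"hand":-1,"x":0.002,"y":0,"z":0,"yaw":0},
    {"hand":-1,"x":0,"y":0,"z":0,"yaw":0},
  ],
)

```text
clock: 27.25
eef_pos: [521.8, -51.1, 70.1]
eef_rot: [-3.14, 0.001, 1.336]
wrist_force: [-0.9, -6.3, -8.2]
finger_gap: 28.0
finger_force: 50.0
```

Emit:
arm_command(
  targets=[
    {"hand":-1,"x":0.002,"y":0,"z":0,"yaw":0},
    {"hand":-1,"x":0.002,"y":0,"z":0,"yaw":0},
    {"hand":-1,"x":0.0015,"y":0,"z":0,"yaw":0},
    {"hand":-1,"x":0,"y":0,"z":0,"yaw":0},
  ],
)

```text
clock: 27.65
eef_pos: [523.1, -45.8, 70.1]
eef_rot: [-3.14, 0.001, 1.336]
wrist_force: [-1.4, -5.7, -7.9]
finger_gap: 27.7
finger_force: 50.0
```

Emit:
arm_command(
  targets=[
    {"hand":-1,"x":0.001,"y":0,"z":0,"yaw":0},
    {"hand":-1,"x":0,"y":0,"z":0,"yaw":0},
    {"hand":-1,"x":0,"y":0,"z":0,"yaw":0},
  ],
)

```text
clock: 27.95
eef_pos: [523.3, -44.9, 70.1]
eef_rot: [-3.14, 0.001, 1.336]
wrist_force: [-1.1, -7.4, -7.2]
finger_gap: 27.5
finger_force: 50.0
```

Emit:
arm_command(
  targets=[
    {"hand":-1,"x":0.001,"y":0,"z":0,"yaw":0},
    {"hand":-1,"x":0,"y":0,"z":0,"yaw":0},
    {"hand":-1,"x":0,"y":0,"z":0,"yaw":0},
  ],
)

```text
clock: 28.25
eef_pos: [523.5, -43.9, 70.1]
eef_rot: [-3.14, 0.001, 1.336]
wrist_force: [-1.9, -7.3, -7.5]
finger_gap: 27.5
finger_force: 50.0
```

Emit:
arm_command(
  targets=[
    {"hand":-1,"x":-0.005,"y":0,"z":0,"yaw":0},
    {"hand":-1,"x":-0.01,"y":0,"z":0,"yaw":0},
    {"hand":-1,"x":-0.01,"y":0,"z":0,"yaw":0},
    {"hand":-1,"x":-0.01,"y":0,"z":0,"yaw":0},
    {"hand":-1,"x":-0.01,"y":0,"z":0,"yaw":0},
    {"hand":-1,"x":-0.01,"y":0,"z":0,"yaw":0},
    {"hand":-1,"x":0,"y":0,"z":0,"yaw":0},
    {"hand":-1,"x":0,"y":0,"z":0,"yaw":0},
  ],
)

```text
clock: 29.05
eef_pos: [511.3, -97.0, 70.7]
eef_rot: [3.142, -0.0, 1.335]
wrist_force: [-1.0, 0.9, -1.3]
finger_gap: 27.6
finger_force: 50.0
```

Emit:
arm_command(
  targets=[
    {"hand":-1,"x":0,"y":0,"z":-0.033,"yaw":0},
    {"hand":-1,"x":0,"y":0,"z":-0.033,"yaw":0},
    {"hand":-1,"x":0,"y":0,"z":0,"yaw":0},
    {"hand":-1,"x":0,"y":0,"z":0,"yaw":0},
  ],
)

```text
clock: 29.45
eef_pos: [511.4, -96.5, 136.6]
eef_rot: [3.141, -0.0, 1.336]
wrist_force: [-0.1, 0.3, -2.5]
finger_gap: 27.6
finger_force: 50.0
```

Emit:
arm_command(
  targets=[
    {"hand":-1,"x":0.03,"y":0,"z":0,"yaw":0},
    {"hand":-1,"x":0.044,"y":0,"z":0,"yaw":0},
    {"hand":-1,"x":0.044,"y":0,"z":0,"yaw":0},
    {"hand":-1,"x":0.044,"y":0,"z":0,"yaw":0},
    {"hand":-1,"x":0.044,"y":0,"z":0,"yaw":0},
    {"hand":-1,"x":0.03,"y":0,"z":0,"yaw":0},
    {"hand":-1,"x":0,"y":0,"z":0,"yaw":0},
    {"hand":-1,"x":0,"y":0,"z":0,"yaw":0},
  ],
)

```text
clock: 30.25
eef_pos: [565.5, 133.0, 134.9]
eef_rot: [-3.139, 0.001, 1.337]
wrist_force: [-0.8, -1.3, -2.4]
finger_gap: 27.7
finger_force: 50.0
```

Emit:
arm_command(
  targets=[
    {"hand":-1,"x":0,"y":0,"z":0.035,"yaw":0},
    {"hand":-1,"x":0,"y":0,"z":0.025,"yaw":0},
    {"hand":-1,"x":0,"y":0,"z":0,"yaw":0},
    {"hand":-1,"x":0,"y":0,"z":0,"yaw":0},
  ],
)

```text
clock: 30.65
eef_pos: [566.2, 131.9, 76.9]
eef_rot: [-3.141, 0.0, 1.335]
wrist_force: [0.0, -0.3, -1.1]
finger_gap: 27.6
finger_force: 50.0
```

Emit:
arm_command(
  targets=[
    {"hand":-1,"x":0,"y":0,"z":0.004,"yaw":0},
    {"hand":-1,"x":0,"y":0,"z":0.0017,"yaw":0},
    {"hand":-1,"x":0,"y":0,"z":0,"yaw":0},
    {"hand":-1,"x":0,"y":0,"z":0,"yaw":0},
  ],
)

```text
clock: 31.05
eef_pos: [566.4, 132.7, 71.3]
eef_rot: [3.141, -0.0, 1.336]
wrist_force: [-0.0, -0.1, -1.8]
finger_gap: 27.8
finger_force: 50.0
```

Emit:
arm_command(
  targets=[
    {"hand":-1,"x":-0.003,"y":0,"z":0,"yaw":0},
    {"hand":-1,"x":-0.003,"y":0,"z":0,"yaw":0},
    {"hand":-1,"x":-0.003,"y":0,"z":0,"yaw":0},
    {"hand":-1,"x":-0.003,"y":0,"z":0,"yaw":0},
    {"hand":-1,"x":-0.003,"y":0,"z":0,"yaw":0},
    {"hand":-1,"x":-0.003,"y":0,"z":0,"yaw":0},
    {"hand":-1,"x":0,"y":0,"z":0,"yaw":0},
  ],
)

```text
clock: 31.75
eef_pos: [562.0, 114.8, 70.9]
eef_rot: [-3.142, 0.0, 1.335]
wrist_force: [0.9, 0.3, -2.2]
finger_gap: 27.6
finger_force: 50.0
```

Emit:
arm_command(
  targets=[
    {"hand":-1,"x":-0.003,"y":0,"z":0,"yaw":0},
    {"hand":-1,"x":-0.003,"y":0,"z":0,"yaw":0},
    {"hand":-1,"x":-0.003,"y":0,"z":0,"yaw":0},
    {"hand":-1,"x":-0.003,"y":0,"z":0,"yaw":0},
    {"hand":-1,"x":-0.003,"y":0,"z":0,"yaw":0},
    {"hand":-1,"x":-0.003,"y":0,"z":0,"yaw":0},
    {"hand":-1,"x":0,"y":0,"z":0,"yaw":0},
  ],
)

```text
clock: 32.45
eef_pos: [557.8, 97.3, 71.0]
eef_rot: [3.142, 0.0, 1.335]
wrist_force: [-0.1, 0.4, -2.4]
finger_gap: 27.8
finger_force: 50.0
```

Emit:
arm_command(
  targets=[
    {"hand":-1,"x":-0.002,"y":0,"z":0,"yaw":0},
    {"hand":-1,"x":-0.002,"y":0,"z":0,"yaw":0},
    {"hand":-1,"x":-0.002,"y":0,"z":0,"yaw":0},
    {"hand":-1,"x":-0.002,"y":0,"z":0,"yaw":0},
    {"hand":-1,"x":-0.002,"y":0,"z":0,"yaw":0},
    {"hand":-1,"x":0,"y":0,"z":0,"yaw":0},
  ],
)

```text
clock: 33.05
eef_pos: [555.4, 87.8, 70.9]
eef_rot: [-3.141, -0.0, 1.336]
wrist_force: [0.6, -0.4, -2.4]
finger_gap: 27.8
finger_force: 50.0
```

Emit:
arm_command(
  targets=[
    {"hand":-1,"x":-0.002,"y":0,"z":0,"yaw":0},
    {"hand":-1,"x":-0.002,"y":0,"z":0,"yaw":0},
    {"hand":-1,"x":-0.002,"y":0,"z":0,"yaw":0},
    {"hand":-1,"x":-0.002,"y":0,"z":0,"yaw":0},
    {"hand":-1,"x":0,"y":0,"z":0,"yaw":0},
  ],
)

```text
clock: 33.55
eef_pos: [553.8, 81.1, 71.0]
eef_rot: [3.141, -0.002, 1.336]
wrist_force: [2.0, 7.0, -4.5]
finger_gap: 27.8
finger_force: 50.0
```

Emit:
arm_command(
  targets=[
    {"hand":-1,"x":-0.002,"y":0,"z":0,"yaw":0},
    {"hand":-1,"x":-0.001,"y":0,"z":0,"yaw":0},
    {"hand":-1,"x":0,"y":0,"z":0,"yaw":0},
  ],
)

```text
clock: 33.85
eef_pos: [553.1, 78.2, 71.0]
eef_rot: [3.141, -0.002, 1.336]
wrist_force: [1.8, 8.5, -5.0]
finger_gap: 27.8
finger_force: 50.0
```

Emit:
arm_command(
  targets=[
    {"hand":-1,"x":-0.001,"y":0,"z":0,"yaw":0},
    {"hand":-1,"x":0,"y":0,"z":0,"yaw":0},
    {"hand":-1,"x":0,"y":0,"z":0,"yaw":0},
  ],
)

```text
clock: 34.15
eef_pos: [552.9, 77.3, 70.9]
eef_rot: [3.141, -0.002, 1.336]
wrist_force: [1.5, 7.9, -4.9]
finger_gap: 27.7
finger_force: 50.0
```

Run:
```python
from h import *
s=manip.read_state();print(s["eef_pos"],s["wrist_force"],s["moment"])
```

```text
[552.8948057   77.32430769  70.94451263] [ 1.46358656  7.91719825 -4.87984915] [ 1.54107026 -0.33976749 -0.02186331]
```

Emit:
arm_command(
  targets=[
    {"hand":-1,"x":-0.001,"y":0,"z":0,"yaw":0},
    {"hand":-1,"x":0,"y":0,"z":0,"yaw":0},
    {"hand":-1,"x":0,"y":0,"z":0,"yaw":0},
  ],
)

```text
clock: 34.45
eef_pos: [552.7, 76.5, 71.0]
eef_rot: [3.141, -0.002, 1.336]
wrist_force: [2.4, 9.5, -4.1]
finger_gap: 28.1
finger_force: 50.0
```

Emit:
arm_command(
  targets=[
    {"hand":-1,"x":0.005,"y":0,"z":0,"yaw":0},
    {"hand":-1,"x":0.01,"y":0,"z":0,"yaw":0},
    {"hand":-1,"x":0.01,"y":0,"z":0,"yaw":0},
    {"hand":-1,"x":0.01,"y":0,"z":0,"yaw":0},
    {"hand":-1,"x":0.01,"y":0,"z":0,"yaw":0},
    {"hand":-1,"x":0.015,"y":0,"z":0,"yaw":0},
    {"hand":-1,"x":0.05,"y":0,"z":0,"yaw":0},
    {"hand":-1,"x":0.05,"y":0,"z":0,"yaw":0},
    {"hand":-1,"x":0,"y":0,"z":0,"yaw":0},
    {"hand":-1,"x":0,"y":0,"z":0,"yaw":0},
  ],
)

```text
clock: 35.45
eef_pos: [589.4, 232.4, 70.4]
eef_rot: [-3.141, 0.0, 1.338]
wrist_force: [-0.8, -0.2, -2.3]
finger_gap: 27.3
finger_force: 50.0
```

Run:
```python
from h import *
b=camera("side")[:,:,::-1];a=cv2.imread("pics/side0.png");t=camera("top")[:,:,::-1]
cv2.imwrite("pics/side4.png",b);cv2.imwrite("pics/top4.png",t)
f=lambda x:cv2.resize(x,(400,400),interpolation=cv2.INTER_CUBIC)
cv2.imwrite("pics/z4.png",np.hstack([f(a[240:330,255:345]),f(b[240:330,255:345])]))
```

```text
(no output)
```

View pics/z4.png

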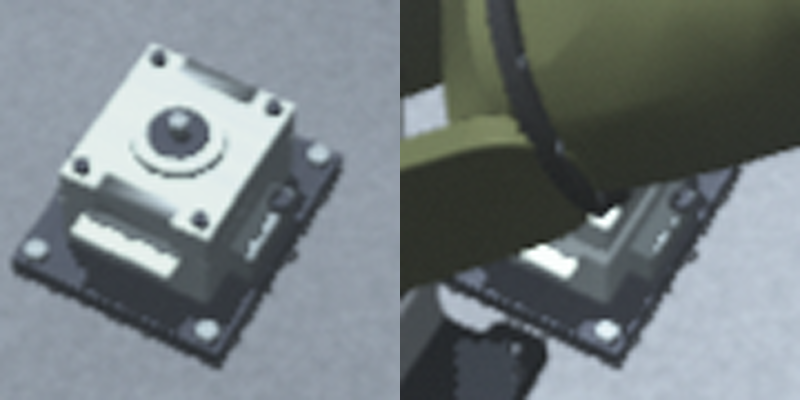

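Emit:
arm_command(
  targets=[
    {"hand":-1,"x":0,"y":0,"z":-0.03,"yaw":0},
    {"hand":-1,"x":0,"y":0,"z":-0.03,"yaw":0},
    {"hand":-1,"x":0,"y":0,"z":-0.03,"yaw":0},
    {"hand":-1,"x":0,"y":0,"z":0,"yaw":0},
    {"hand":-1,"x":-0.0435,"y":0.0025,"z":0,"yaw":0},
    {"hand":-1,"x":-0.0435,"y":0.0025,"z":0,"yaw":0},
    {"hand":-1,"x":-0.0435,"y":0.0025,"z":0,"yaw":0},
    {"hand":-1,"x":-0.0435,"y":0.0025,"z":0,"yaw":0},
  ],
)

```text
clock: 36.35
eef_pos: [557.8, 57.1, 159.7]
eef_rot: [-3.14, 0.0, 1.335]
wrist_force: [0.6, 0.2, -1.7]
finger_gap: 27.9
finger_force: 50.0
```

Emit:
arm_command(
  targets=[
    {"hand":-1,"x":-0.0435,"y":0.0025,"z":0,"yaw":0},
    {"hand":-1,"x":-0.0435,"y":0.0025,"z":0,"yaw":0},
    {"hand":-1,"x":-0.0435,"y":0.0025,"z":0,"yaw":0},
    {"hand":-1,"x":-0.0435,"y":0.0025,"z":0,"yaw":0},
    {"hand":-1,"x":-0.0435,"y":0.0025,"z":0,"yaw":0},
    {"hand":-1,"x":-0.0435,"y":0.0025,"z":0,"yaw":0},
    {"hand":-1,"x":-0.0435,"y":0.0025,"z":0,"yaw":0},
    {"hand":-1,"x":-0.0435,"y":0.0025,"z":0,"yaw":0},
    {"hand":-1,"x":-0.0435,"y":0.0025,"z":0,"yaw":0},
  ],
)

```text
clock: 37.25
eef_pos: [488.1, -328.6, 159.8]
eef_rot: [-3.14, -0.0, 1.335]
wrist_force: [-0.0, -0.1, -2.3]
finger_gap: 27.9
finger_force: 50.0
```

Emit:
arm_command(
  targets=[
    {"hand":-1,"x":0,"y":0,"z":0,"yaw":0.14},
    {"hand":-1,"x":0,"y":0,"z":0,"yaw":0.14},
    {"hand":-1,"x":0,"y":0,"z":0,"yaw":0.14},
    {"hand":-1,"x":0,"y":0,"z":0,"yaw":0.14},
    {"hand":-1,"x":0,"y":0,"z":0,"yaw":0.14},
    {"hand":-1,"x":0,"y":0,"z":0,"yaw":0.14},
    {"hand":-1,"x":0,"y":0,"z":0,"yaw":0.14},
    {"hand":-1,"x":0,"y":0,"z":0,"yaw":0.14},
    {"hand":-1,"x":0,"y":0,"z":0,"yaw":0.14},
    {"hand":-1,"x":0,"y":0,"z":0,"yaw":0.14},
  ],
)

```text
clock: 38.25
eef_pos: [488.7, -326.8, 159.6]
eef_rot: [-3.141, 0.001, -0.071]
wrist_force: [0.3, -0.3, -2.7]
finger_gap: 28.0
finger_force: 50.0
```

Run:
```python
from h import *
b=camera("side")[:,:,::-1];t=camera("top")[:,:,::-1]
cv2.imwrite("pics/side5.png",b);cv2.imwrite("pics/top5.png",t)
f=lambda x:cv2.resize(x,(400,400),interpolation=cv2.INTER_CUBIC)
cv2.imwrite("pics/z5.png",np.hstack([f(b[240:330,255:345]),f(t[180:290,215:325])]))
print(manip.read_state()["eef_pos"])
# hole/feature flow between initial and now
a=cv2.cvtColor(cv2.imread("pics/side0.png"),6);b=cv2.cvtColor(b.copy(),6)
for nm,(u,v) in dict(farR=(290.5,253),rightR=(316.5,264),leftL=(273,277),nearL=(300,289),shaft=(295,267),bolt1=(301.5,313.5),bolt2=(326.5,274.5),bolt3=(262.5,295.5)).items():
    u0,v0=int(u)-6,int(v)-6;tm=a[v0:v0+13,u0:u0+13];S=b[v0-8:v0+21,u0-6:u0+19]
    up=lambda x:cv2.resize(x,None,fx=8,fy=8,interpolation=cv2.INTER_CUBIC)
    r=cv2.matchTemplate(up(S),up(tm),cv2.TM_CCOEFF_NORMED);_,m,_,l=cv2.minMaxLoc(r);print(nm,round(m,2),l[0]/8-6,l[1]/8-8)
R=np.array([[538,17]]);c,s=np.cos(-.2304),np.sin(-.2304)
for nm,p in dict(R=(0,-40),L=(0,40)).items():
    x,y=538+c*p[0]-s*p[1],17+s*p[0]+c*p[1];q=proj("side",[[x,y,75],[x,y,84]]);print(nm,q.round(1).tolist(),"px per 9mm",(q[1]-q[0]).round(2))
```

```text
[ 488.80884044 -326.82791829  159.8101122 ]
farR 0.97 0.125 -2.875
rightR 0.96 0.125 -2.5
leftL 0.97 0.0 -2.5
nearL 0.98 0.0 -2.5
shaft 0.98 0.125 -2.625
bolt1 0.98 -0.125 0.125
bolt2 0.97 0.0 0.0
bolt3 1.0 0.0 0.0
R [[304.5, 258.4], [304.5, 256.2]] px per 9mm [ 0.01 -2.22]
L [[288.5, 282.2], [288.5, 280.1]] px per 9mm [-0.08 -2.17]
```

View pics/z5.png

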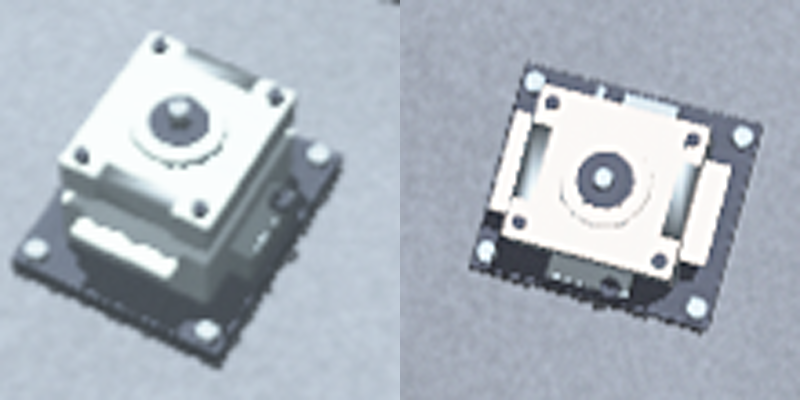

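Emit:
arm_command(
  targets=[
    {"hand":-1,"x":0,"y":0,"z":0.04,"yaw":0},
    {"hand":-1,"x":0,"y":0,"z":0.04,"yaw":0},
    {"hand":-1,"x":0,"y":0,"z":0.04,"yaw":0},
    {"hand":-1,"x":0,"y":0,"z":0.01,"yaw":0},
    {"hand":-1,"x":0,"y":0,"z":0,"yaw":0},
    {"hand":-1,"x":0,"y":0,"z":0,"yaw":0},
  ],
)

```text
clock: 38.95
eef_pos: [490.3, -327.3, 32.7]
eef_rot: [3.14, -0.002, -0.063]
wrist_force: [0.2, -0.4, -1.4]
finger_gap: 27.9
finger_force: 50.0
```

Emit:
arm_command(
  targets=[
    {"hand":-1,"x":0,"y":0,"z":0.004,"yaw":0},
    {"hand":-1,"x":0,"y":0,"z":0.003,"yaw":0},
    {"hand":-1,"x":0,"y":0,"z":0,"yaw":0},
    {"hand":-1,"x":0,"y":0,"z":0,"yaw":0},
  ],
)

```text
clock: 39.35
eef_pos: [489.8, -326.7, 24.2]
eef_rot: [3.141, -0.0, -0.064]
wrist_force: [-0.4, -0.5, -2.1]
finger_gap: 27.8
finger_force: 50.0
```

Run:
```python
from h import *
for cam in("side","top"):
    a=cv2.cvtColor(cv2.imread(f"pics/{cam}0.png"),6);b=cv2.cvtColor(cv2.imread(f"pics/{cam}5.png"),6)
    c,s=np.cos(-.2304),np.sin(-.2304)
    W=lambda x,y,z:[538+c*x-s*y,17+s*x+c*y,z]
    P=[W(x,y,75.5) for x,y in((-34,-40),(34,-40),(-34,40),(34,40),(0,0))]
    p=proj(cam,P).astype(np.float32).reshape(-1,1,2)
    q,st,e=cv2.calcOpticalFlowPyrLK(a,b,p,None,winSize=(11,11),maxLevel=1)
    dpx=proj(cam,np.array(P)+[0,0,9])-proj(cam,P)
    print(cam,p[:,0].round(1).tolist(),"\nflow",(q-p)[:,0].round(2).tolist(),"\nexp9mm",dpx.round(2).tolist(),st.ravel())
```

```text
side [[316.79998779296875, 263.5], [292.29998779296875, 253.10000610351562], [301.20001220703125, 287.79998779296875], [276.1000061035156, 276.6000061035156], [296.6000061035156, 270.0]] 
flow [[0.49000000953674316, -2.759999990463257], [4.590000152587891, -9.569999694824219], [0.23999999463558197, -1.9500000476837158], [-0.2199999988079071, -1.9700000286102295], [-0.41999998688697815, -2.7100000381469727]] 
exp9mm [[0.08, -2.21], [-0.06, -2.24], [-0.01, -2.16], [-0.15, -2.19], [-0.03, -2.2]] [1 1 1 1 1]
top [[285.3999938964844, 251.0], [293.70001220703125, 219.89999389648438], [248.6999969482422, 241.5], [257.1000061035156, 210.60000610351562], [271.20001220703125, 230.6999969482422]] 
flow [[0.10999999940395355, -0.10000000149011612], [0.20999999344348907, -0.5299999713897705], [-0.3499999940395355, -0.20000000298023224], [-0.4399999976158142, -0.6700000166893005], [-0.3700000047683716, -0.47999998927116394]] 
exp9mm [[-0.29, -0.35], [-0.23, -0.57], [-0.56, -0.41], [-0.49, -0.64], [-0.39, -0.49]] [1 1 1 1 1]
```

Emit:
arm_command(
  targets=[
    {"hand":-1,"x":0,"y":0,"z":0.0018,"yaw":0},
    {"hand":-1,"x":0,"y":0,"z":0,"yaw":0},
    {"hand":-1,"x":0,"y":0,"z":0,"yaw":0},
  ],
)

```text
clock: 39.65
eef_pos: [490.1, -326.8, 22.8]
eef_rot: [3.141, -0.001, -0.064]
wrist_force: [0.1, 1.2, 4.5]
finger_gap: 28.1
finger_force: 50.0
```

Emit:
arm_command(
  targets=[
    {"hand":1,"x":0,"y":0,"z":0,"yaw":0},
    {"hand":1,"x":0,"y":0,"z":0,"yaw":0},
    {"hand":1,"x":0,"y":0,"z":0,"yaw":0},
    {"hand":1,"x":0,"y":0,"z":0,"yaw":0},
    {"hand":1,"x":0,"y":0,"z":0,"yaw":0},
    {"hand":1,"x":0,"y":0,"z":0,"yaw":0},
  ],
)

```text
clock: 40.25
eef_pos: [489.7, -326.6, 22.1]
eef_rot: [-3.142, 0.0, -0.064]
wrist_force: [-0.0, -0.5, 0.7]
finger_gap: 72.3
finger_force: 0.0
```

Emit:
arm_command(
  targets=[
    {"hand":1,"x":0,"y":0,"z":-0.02,"yaw":0},
    {"hand":1,"x":0,"y":0,"z":-0.04,"yaw":0},
    {"hand":1,"x":0,"y":0,"z":-0.04,"yaw":0},
    {"hand":1,"x":0,"y":0,"z":-0.04,"yaw":0},
    {"hand":1,"x":0,"y":0,"z":-0.04,"yaw":0},
    {"hand":1,"x":-0.04,"y":0.04,"z":0,"yaw":0},
    {"hand":1,"x":-0.03,"y":0.04,"z":0,"yaw":0},
    {"hand":1,"x":0,"y":0,"z":0,"yaw":0},
    {"hand":1,"x":0,"y":0,"z":0,"yaw":0},
  ],
)

```text
clock: 41.15
eef_pos: [419.1, -398.1, 202.1]
eef_rot: [-3.141, -0.0, -0.066]
wrist_force: [0.7, -0.2, -0.6]
finger_gap: 93.6
finger_force: 0.0
```

Run:
```python
from h import *
bs=np.mean([camera("side")[:,:,::-1].astype(float) for _ in range(6)],0).astype(np.uint8);t=camera("top")[:,:,::-1]
f=lambda x:cv2.resize(x,(400,400),interpolation=cv2.INTER_CUBIC)
cv2.imwrite("pics/z6.png",np.hstack([f(bs[150:240,300:390]),f(t[200:320,375:495])]));cv2.imwrite("pics/side6.png",bs)
a=cv2.cvtColor(cv2.imread("pics/side0.png"),6);b=cv2.cvtColor(bs,6)
for nm,(u,v) in dict(farR=(290.5,253),rightR=(316.5,264),leftL=(273,277),nearL=(300,289),shaft=(295,267)).items():
    for h in(6,9):
        u0,v0=int(u)-h,int(v)-h
        w=np.array([[1,0,0],[0,1,-2.4]],np.float32);tm=a[v0:v0+2*h+1,u0:u0+2*h+1]
        S=b[v0-10:v0+2*h+11,u0-10:u0+2*h+11]; w[:,2]+=10
        try: cc,w=cv2.findTransformECC(tm,S,w,cv2.MOTION_TRANSLATION,(3,100,1e-5),None,3); print(nm,h,round(cc,3),(w[:,2]-10).round(2))
        except cv2.error: print(nm,"fail")
```

```text
farR 6 0.99 [ 0.18 -2.86]
farR 9 0.996 [ 0.16 -2.87]
rightR 6 0.974 [ 0.1  -2.61]
rightR 9 0.96 [-0.   -2.59]
leftL 6 0.978 [ 0.09 -2.59]
leftL 9 0.97 [ 0.1 -2.7]
nearL 6 0.992 [ 0.08 -2.58]
nearL 9 0.981 [ 0.05 -2.37]
shaft 6 0.978 [ 0.09 -2.73]
shaft 9 0.992 [ 0.17 -2.7 ]
```

View pics/z6.png

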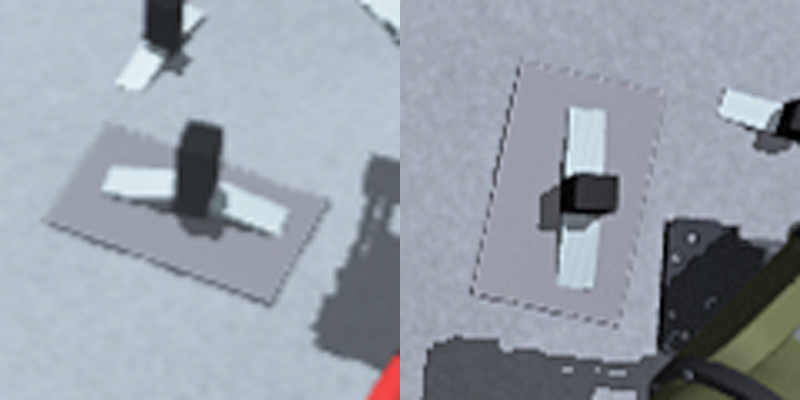

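```bash
python3 -c "
from cell import manip
print(manip.read_state()['clock'],manip.sign_off())"
```

```text
the job is handed in; nothing more can be done
41.5 None
```

I handed in the job at 41.5 s: the wedge lies released on the mat and both sides of the cover are up, by about 9 mm going by how far the wedge went in, or 10.6 (left) and 11.1 mm (right) measured in the side camera, which leaves the right side close to the 11.2 mm limit; sign-off gave no verdict.

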